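# Tray back in the toolbox, lid down, latches snapped

## Task

Put the lift-out tray back into the open toolbox so that it sits level on its ledges, carrying it upright and setting it down rather than dropping it. Then lower the lid gently until it is fully shut, and after that snap both front latches home. Leave the carton, the spray can and the roll of tape where they are.

Things in the scene. Friction and masses are not known exactly. Their poses are not given: they have to be found in the camera images.
- toolbox: Open-topped dark grey plastic toolbox, 130 mm deep (x), 232 long (y), 100 high, walls 4. Heavy, does not slide. Origin: centre of its underside; x points to the back (hinge side), the front with the latches faces -x, roughly to the robot. Inside 122 x 224 mm; 20 mm wide ledges along the front and back walls, tops 52 mm above the bench, carry the tray. Tools lie below them.
- lid (a joint): Lid angle, rad: 0 fully shut, growing as its front edge swings up and back; 1.57 upright; stop at 2.1. Starts open at about 1.6 to 1.95. Stiff hinge: it stays where it is left, 1 to 5 N at the front edge moves it. A hollow shell 130 x 232 mm, 30 mm high: when shut its top is 130 mm above the bench, with 26 mm of room over the box's rim.
- lid_hinge (a point): Middle of the lid's hinge line, which runs along the toolbox's y, 65 mm behind its origin and 100 mm above the bench. Axes turn with the lid: -x to its front edge, z its outward normal.
- lid_edge (a point): Middle of the lid's top front edge on the outer face, 130 mm from the hinge line; moves with the lid. A carry handle lies flat along y on the outer face, 132 mm long, standing 18 mm off it, from 46 to 72 mm behind this edge; the face in front of it is bare.
- latch_left (a joint): Angle, rad, of the latch on the toolbox's left (+y): a bare-steel flap 36 mm wide, 4 thick, hinged along y on the lid's front, 68 mm left of the middle. 0: flat against the box, home; 1.57: straight out from the front (lid shut); starts at 1.2 to 1.9, stop 2.2. With the lid shut its hinge is 110 mm above the bench, 4 mm in front of the box; the flap reaches 41 mm from it.
- latch_right (a joint): The same for the latch on the toolbox's right (-y), 68 mm right of the middle.
- latch_left_tip (a point): Middle of the left flap's free edge, outer face; moves with lid and latch. Home, the outer face stands 12 mm in front of the box. A flap stays where left (1 N moves it). From about 0.16 rad its hook must be pressed over a rib on the box, about 10 N on the flap's lower part; then it clicks home, below 0.04 rad, and holds the lid. Short of that it springs back to 0.15.
- latch_right_tip (a point): The same on the right flap.
- tray: Lift-out tray of light grey plastic, some 0.25 to 0.5 kg with its stock (all lower than 30 mm): 104 x 192 mm, lip 112 (x) x 200 (y), 42 high. Origin: centre of underside. Across its middle, along its x, a grip bar 76 mm long, 14 thick (y), 46 to 64 mm up. Starts left or right of the toolbox. In the box its y goes along the box's y, either way round; seated, its underside is 52 mm above the bench.
- carton: Closed cardboard carton 120 x 90 x 75 mm, on the other side of the toolbox from the tray. Origin: centre of its underside. To be left alone.
- spray_can: Upright aerosol can, 52 mm in diameter, 150 mm tall, further back on the robot's right. Origin: centre of its underside. To be left alone.
- tape_roll: Roll of packing tape lying flat, 100 mm in diameter, 48 mm high, further back on the robot's left. Origin: centre of its underside. To be left alone.
Mind the look-alikes: they are no part of the job. Of the things like the tray, leave any that is yellow; of the rest the larger one is meant.

How it is judged:
By the outcome, as a careful person would: the job done as asked, in the order asked, and still so for the second after the job is handed in, with the robot touching nothing.
It also fails if it takes over 72 s, if anything falls off the work surface, if the arm or the gripper's body presses on something with over 40 N, if the wrist force passes 120 N, or if a joint passes its speed limit or range.

## Robot

A 6-joint arm with a two-finger parallel gripper is mounted at the origin on the work surface. World frame = base frame: x ahead of the robot, y to its left, z up, the work surface at z = 0. Lengths are in m, angles in rad, forces in N, time in s.
With the tool pointing down it reaches from about 0.35 to 0.85 m from the base axis. Payload 8.1 kg.
Tool frame: the origin (TCP) lies at the very end of the fingers, on their centre line; the grasp point (between the pads) lies 19 mm behind it; z points along the fingers, x is the direction in which the jaws open and shut, and the axes are right-handed (so a half turn about z gives the same grasp; the last joint's range is limited). The gripper opens to 93 mm and grips with 3 to 60 N. Pads are 15 mm wide; open, the fingers measure 128 mm over their backs; the gripper's body (75 mm by 188 mm) begins 65 mm behind the grasp point.
Start: joints at [-1.387, 0.13, 1.488, -0, 1.523, -0.085], TCP at [0.159, -0.578, 0.19] pointing down, gripper open.
Joint ranges: [-2.96, 2.96], [-0.89, 2.26], [0.02, 2.5], [-1.34, 4.48], [0, 2.73], [-2.66, 2.66]. Speed limits (rad/s): [2.39, 2.39, 2.79, 3.14, 3.14, 3.14].

## Interface

Orientations are given as [roll, pitch, yaw] about the fixed x, y, z axes, in that order (R = Rz(yaw) Ry(pitch) Rx(roll)).
In Python, from rig import ctrl, viewer, order gives the robot as it stands.
- The arm moves only by the shell command python3 -m handwheel 'ROWS' [OPENING] [FORCE]. ROWS is text: rows parted by semicolons, each of 6 numbers parted by spaces: the shift along the tool's x, y, z in units of 4 cm (1.0 is 4 cm), then the turn, a rotation vector about the tool's x, y, z in units of 120 degrees (1.0 is 120 degrees). In form: dx dy dz rx ry rz; .... A call has exactly 10 rows; each row shifts and turns the commanded pose from where the row before left it, along the tool's axes as they then stand; what a row does not reach is not made up. A row lasts 1/12 s, in which the tool goes at most 41.7 mm and 7.16 degrees, less where a joint would pass 70% of its speed; a pose out of reach is approached as far as the arm can. A call with a number of a shift or a turn outside -1 to 1 is refused whole. A call with a gripper value outside its range is refused whole. OPENING is the gripper command: -1 is shut, 1 is fully open, values between are in proportion, set as the call begins (- or left out, the last holds). The fingers move at their own pace and stop on an object; FORCE is the grip in N (left out, the last holds). Time passes only in rows, so rows that do not move let the fingers close, or fill a call up. It gives the time, the measured TCP pose, the force and the opening at its end, in the units of the state.
- ctrl.read_state(): the state, without advancing time (a new reading comes with each control period).
- viewer.capture(name): name is "scene" or "top" or "wrist"; returns a dict with "image" (400x640x3 uint8, red, green, blue), "range_z" (400x640 float32, m along the optical axis (not along the pixel's ray), 0 where there is no reading), "fx", "fy", "cx", "cy" (pixels), "world_to_cam" (4x4, takes a point from world to camera coordinates). Camera axes: x right, y up, looking along -z (the intrinsics and any distortion apply to the point x, -y, -z); pixel columns grow to the right and rows downward; lengths in m; the calibration is good to about 2 mm. The wrist camera is an equidistant fisheye: a pixel r from the principal point sees the ray r / f radians off the axis. A picture is of the moment at which its call begins.
- order.finish_job(): hands the job in, once; it reports no verdict.
The state is a dict: "clock": time; "qpos": joint angles; "dq": joint speeds; "tau": joint torques, N m; "position": TCP position; "tool_rot": TCP orientation; "force": force on the tool from outside, world axes, zero at the start; "ft_torque": the same for the moment, N m; "gripper_width": opening from 0.0 (shut) to 1.0 (fully open).
Only numpy, scipy, OpenCV 4.12 (cv2) and the standard library are available. Lean on these libraries where they do the work, as an engineer would, in place of code of your own. Each camera call takes 0.05 s, during which the arm holds its last target.

## Working session

There is one attempt and no reset: what is moved stays moved. The work goes in short steps, Python scripts to look and compute and a shell command to move; the robot and the scene stay as the last step left them, time stands still between calls to the robot, and variables do not carry over. Pictures are saved under pics/ and viewed, and the job is handed in when it is done.

```bash
ls; mkdir -p pics
python3 - <<'E'
from rig import ctrl, viewer, order
import cv2
print(ctrl.read_state())
for n in ("scene","top"):
    c=viewer.capture(n); cv2.imwrite(f"pics/{n}0.png",c["image"][:,:,::-1]); print(n,c["fx"],c["fy"],c["cx"],c["cy"],c["world_to_cam"])
E
```

```text
pics
{'clock': 0.0, 'qpos': array([-1.38740921e+00,  1.31160544e-01,  1.48926539e+00,  8.82792146e-06,
        1.52298119e+00, -8.54419012e-02]), 'dq': array([-0.00086774, -0.00019264,  0.00176316,  0.00037763, -0.00042018,
       -0.00107372]), 'tau': array([-5.28540004e-04, -5.59847331e+01, -4.91750908e+01,  7.68283848e-02,
        3.55723849e-02, -1.54303934e-04]), 'position': array([ 0.1592508 , -0.57784771,  0.18939548]), 'tool_rot': array([-3.14142903e+00,  1.80710209e-03, -1.30196759e+00]), 'force': array([-0.23301026, -0.01494057,  0.25281156]), 'ft_torque': array([ 0.00118285, -0.01592836,  0.03127959]), 'gripper_width': 1.002936845761457}
scene 407.96513575876935 407.96513575876935 318.54015456109374 202.03626128302326 [[ 0.29435116  0.95536146  0.02533508 -0.20450126]
 [-0.52689249  0.14010708  0.83830442  0.15282669]
 [ 0.79733412 -0.26010474  0.54461347 -1.86568881]
 [ 0.          0.          0.          1.        ]]
top 474.1742798572953 474.1742798572953 315.2494573609844 198.19345724799857 [[ 0.01113914 -0.99987603  0.01112829  0.05811135]
 [ 0.99391706  0.01229082  0.10944323 -0.48517434]
 [-0.10956644  0.0098415   0.99393075 -1.55018226]
 [ 0.          0.          0.          1.        ]]
```

View pics/scene0.png

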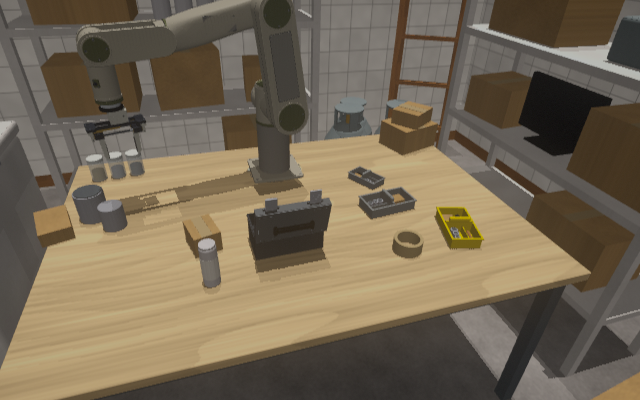

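View pics/top0.png

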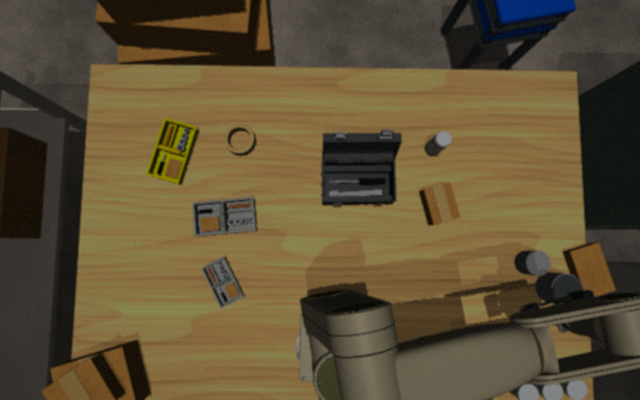

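Tray candidates in the top view are yellow (173,152), large grey (225,217) and small grey (223,281). Yellow is excluded, and the larger of the two greys is the one at (225,217). I'll confirm that in a crop and measure it.

```bash
cat > h.py <<'E'
from rig import ctrl, viewer, order
import numpy as np, cv2
from scipy.spatial.transform import Rotation as R
def cloud(c):
    z=c["range_z"]; v,u=np.mgrid[0:400,0:640]
    P=np.stack([(u-c["cx"])/c["fx"]*z,-(v-c["cy"])/c["fy"]*z,-z],-1)
    W=c["world_to_cam"]; Wi=np.linalg.inv(W)
    P=P@Wi[:3,:3].T+Wi[:3,3]; P[z<=0]=np.nan
    return P
def proj(c,p):
    p=np.atleast_2d(p); q=p@c["world_to_cam"][:3,:3].T+c["world_to_cam"][:3,3]
    return np.stack([c["cx"]+c["fx"]*q[:,0]/-q[:,2],c["cy"]-c["fy"]*q[:,1]/-q[:,2]],1)
def st():
    s=ctrl.read_state(); print("t%.2f pos %s rpy %s F %s w %.3f"%(s["clock"],s["position"].round(4),s["tool_rot"].round(3),s["force"].round(1),s["gripper_width"])); return s
def rmat(s): return R.from_euler('xyz',s["tool_rot"])
def to_tool(s,pos,rpy):
    r=rmat(s); d=r.inv().apply(np.array(pos)-s["position"]); rv=(r.inv()*R.from_euler('xyz',rpy)).as_rotvec()
    print("shift units",(d/0.04).round(3)," mm",(d*1e3).round(1)," rot units",(rv/np.radians(120)).round(4),"deg",np.degrees(rv).round(2))
E
python3 - <<'E'
from h import *
c=viewer.capture("top"); P=cloud(c); im=c["image"][:,:,::-1]
np.save("top0.npy",P)
cr=np.hstack([cv2.resize(im[180:320,150:290],(560,560),interpolation=2)[:, :]])
cv2.imwrite("pics/crop1.png",cr)
cv2.imwrite("pics/crop2.png",cv2.resize(im[120:220,310:470],(800,500),interpolation=2))
def rect(u0,u1,v0,v1,lo,hi):
    Q=P[v0:v1,u0:u1].reshape(-1,3); Q=Q[(Q[:,2]>lo)&(Q[:,2]<hi)]
    r=cv2.minAreaRect(Q[:,:2].astype(np.float32)*1000); print(len(Q),r, Q[:,2].max(), np.median(Q[:,2]))
print("bench",np.nanmedian(P[300:320,200:290,2]))
rect(185,265,190,242,.012,.1)
rect(195,250,250,312,.012,.1)
rect(315,405,125,212,.085,.115)
rect(315,405,125,212,.012,.5)
rect(415,465,178,230,.03,.1)
rect(420,455,128,160,.1,.2)
rect(222,262,120,160,.02,.1)
E
```

```text
bench 0.0006809578663757865
1249 ((421.7076416015625, 363.7279357910156), (129.0474853515625, 206.982421875), 2.2235193252563477) 0.0724616062764809 0.028986800595009132
601 ((200.93917846679688, 362.02239990234375), (184.87477111816406, 88.3072738647461), 24.41287612915039) 0.05445039264274132 0.02469846386168495
1211 ((545.8477783203125, -74.30741882324219), (170.18798828125, 236.77915954589844), 0.8171204328536987) 0.1148437061750347 0.1003162384173295
4236 ((561.2305297851562, -86.60890197753906), (200.498046875, 297.3102722167969), 0.8535598516464233) 0.2751386881661204 0.10001769336613253
1157 ((468.34332275390625, -344.202392578125), (119.98332977294922, 94.49928283691406), 15.001823425292969) 0.08546245263222563 0.07453275681971294
283 ((661.2998657226562, -331.8807678222656), (50.185943603515625, 49.606903076171875), 9.846230506896973) 0.15722238998468296 0.14682975035258572
398 ((676.7321166992188, 318.837890625), (98.46106719970703, 98.30488586425781), 66.08979797363281) 0.057548385227920607 0.047290472834461306
```

View pics/crop1.png

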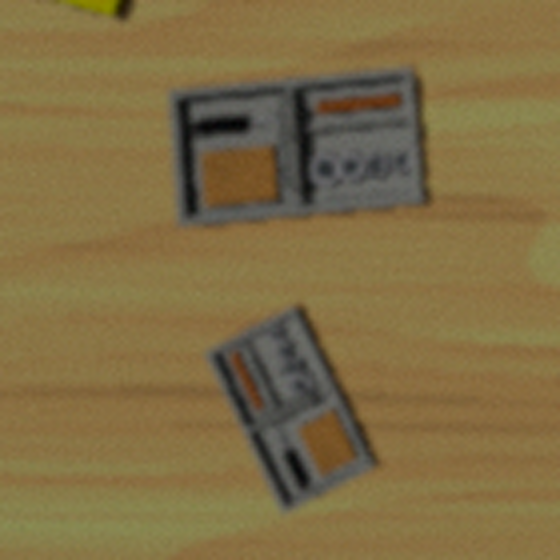

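View pics/crop2.png

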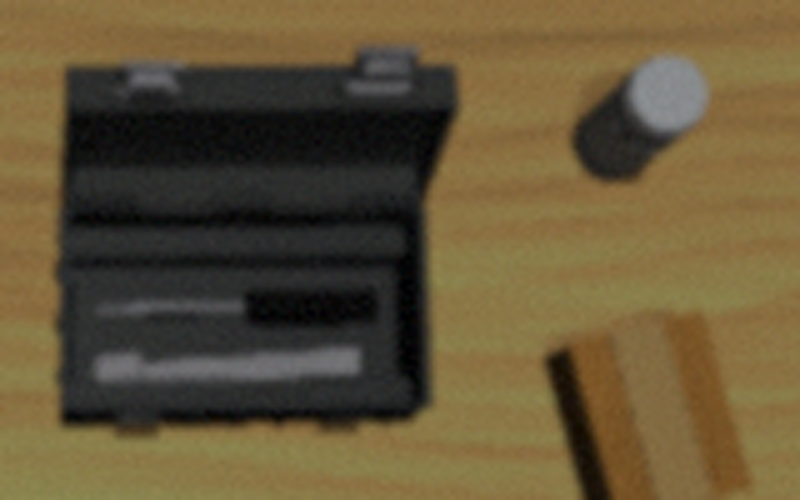

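The crop confirms it: the larger grey tray, with two compartments and a grip bar, is the upper one at about (225,217). The smaller copy is below it. The box is open, and its flaps stand on the lid's front edge. Next I'll fit precise poses.

```bash
cat > fit.py <<'E'
from h import *
from scipy.optimize import minimize
def boxpts(x0,x1,y0,y1,z0,z1): return np.array([[x,y,z] for x in(x0,x1) for y in(y0,y1) for z in(z0,z1)],float)
def place(p,x,y,yaw): 
    c,s=np.cos(yaw),np.sin(yaw); return np.c_[x+c*p[:,0]-s*p[:,1], y+s*p[:,0]+c*p[:,1], p[:,2]]
def hullmask(c,parts,win,S=4):
    u0,u1,v0,v1=win; m=np.zeros(((v1-v0)*S,(u1-u0)*S),np.uint8)
    for p in parts:
        q=(proj(c,p)+0.5-[u0,v0])*S-0.5
        h=cv2.convexHull(q.astype(np.float32))
        cv2.fillConvexPoly(m,np.round(h*16).astype(np.int32),255,shift=4)
    return cv2.resize(m,(u1-u0,v1-v0),interpolation=cv2.INTER_AREA)/255.
def fit(c,mask,parts_fn,x0,win,step):
    u0,u1,v0,v1=win; M=mask[v0:v1,u0:u1].astype(float)
    f=lambda x: np.abs(hullmask(c,parts_fn(x),win)-M).sum()
    x0=np.array(x0,float); best=None
    for k in range(3):
        sim=np.vstack([x0]+[x0+np.eye(len(x0))[i]*step[i]*(-1)**k for i in range(len(x0))])
        r=minimize(f,x0,method="Nelder-Mead",options=dict(initial_simplex=sim,maxiter=400,xatol=1e-4,fatol=.01)); x0=r.x
    print("fit",x0.round(4),"cost",round(r.fun,1),"of",M.sum()); return x0
def trayparts(x): return [place(boxpts(-.056,.056,-.1,.1,.038,.042),*x),place(boxpts(-.052,.052,-.096,.096,0,.042),*x),place(boxpts(-.038,.038,-.007,.007,.046,.064),*x)]
def lidpts(a,P=boxpts(-.13,0,-.116,.116,0,.03)):
    q=P.copy(); q[:,0]=.065+P[:,0]*np.cos(a)+P[:,2]*np.sin(a); q[:,2]=.1-P[:,0]*np.sin(a)+P[:,2]*np.cos(a); return q
def boxparts(x): return [place(boxpts(-.065,.065,-.116,.116,0,.1),*x[:3]),place(lidpts(x[3]),*x[:3])]
E
python3 - <<'E'
from fit import *
for n,wt,wb in (("top",(180,270,186,246),(312,408,122,214)),("scene",(350,425,180,225),(235,340,180,270))):
    c=viewer.capture(n); P=cloud(c); z=P[:,:,2]
    print("bench std",np.nanstd(z[z<.02]))
    t=fit(c,z>.012,trayparts,[.42,.363,.08],wt,[.01,.01,.05])
    b=fit(c,z>.012,boxparts,[.54,-.08,0.02,1.75],wb,[.01,.01,.05,.1])
    im=c["image"][:,:,::-1].copy(); 
    o=cv2.resize(im,None,fx=4,fy=4)
    for p in trayparts(t)[:1]+boxparts(b)+[place(boxpts(-.038,.038,-.007,.007,.046,.064),*t)]:
        q=(proj(c,p)+.5)*4-.5
        for i in range(8):
            for j in (1,2,4):
                if i<i^j: cv2.line(o,tuple(map(int,q[i])),tuple(map(int,q[i^j])),(0,0,255),1)
    for k,w in (("t",wt),("b",wb)): 
        w=[4*a for a in w]; cv2.imwrite(f"pics/ov_{n}_{k}.png",o[w[2]:w[3],w[0]:w[1]])
E
```

```text
bench std 0.2908226686203995
fit [0.4192 0.3636 0.1097] cost 910.7 of 1249.0
fit [ 0.5331 -0.0737  0.0147  1.8357] cost 1311.3 of 4264.0
bench std 0.2977217530847108
fit [0.4127 0.3693 0.13  ] cost 314.0 of 1154.0
fit [ 0.5212 -0.0703  0.0202  1.9185] cost 331.9 of 3880.0
```

Run:
```python
import numpy as np,cv2
P=np.load("top0.npy"); z=P[:,:,2]
m=np.clip(np.nan_to_num(z[110:250,170:420],nan=-.1)*1000+40,0,255).astype(np.uint8)
cv2.imwrite("pics/hm.png",cv2.resize(m,None,fx=3.2,fy=3.2,interpolation=0))
a=cv2.imread("pics/ov_top_t.png");b=cv2.imread("pics/ov_top_b.png");c=cv2.imread("pics/ov_scene_t.png");d=cv2.imread("pics/ov_scene_b.png")
o=np.zeros((760,790,3),np.uint8)
for im,(y,x) in ((a,(0,0)),(b,(0,380)),(c,(400,0)),(d,(400,360))): o[y:y+im.shape[0],x:x+im.shape[1]]=im[:760-y,:790-x]
cv2.imwrite("pics/ov.png",cv2.resize(o,(620,596)))
```

```text
(no output)
```

View pics/hm.png

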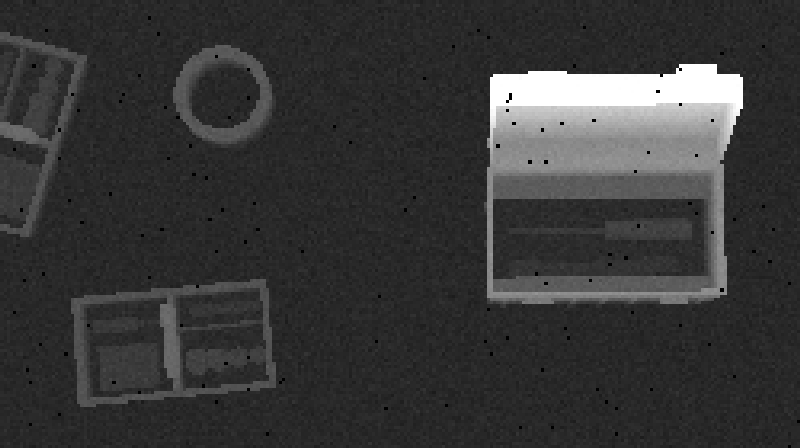

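View pics/ov.png

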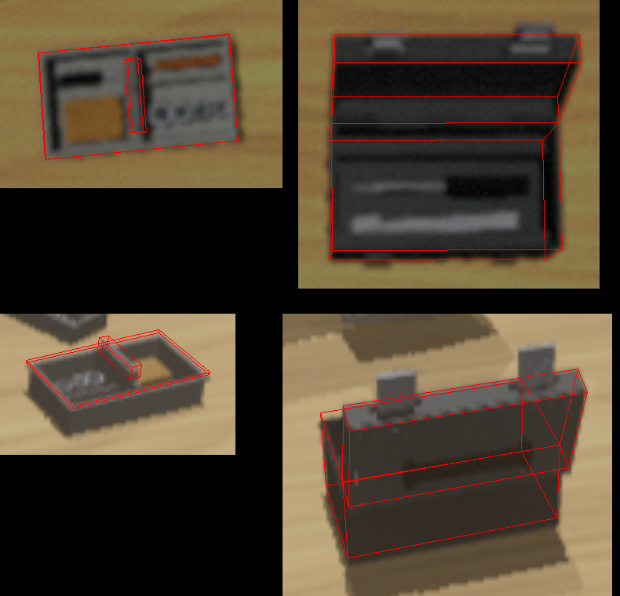

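```bash
cat >> fit.py <<'E'
def fillmask(z,win,thr=.012,openk=0):
    u0,u1,v0,v1=win; m=np.zeros(z.shape,np.uint8); m[v0:v1,u0:u1]=(z[v0:v1,u0:u1]>thr)
    m=cv2.medianBlur(m,3)
    if openk: m=cv2.morphologyEx(cv2.copyMakeBorder(m,0,0,0,0,0),cv2.MORPH_OPEN,np.ones((3,openk),np.uint8))
    cs,_=cv2.findContours(m,cv2.RETR_EXTERNAL,cv2.CHAIN_APPROX_NONE); k=max(cs,key=cv2.contourArea)
    o=np.zeros_like(m); cv2.drawContours(o,[k],-1,1,-1); return o
E
python3 - <<'E'
from fit import *
for n,wt,wb in (("top",(180,270,186,246),(312,408,122,214)),("scene",(350,425,180,225),(235,340,180,270))):
    c=viewer.capture(n); P=cloud(c); z=P[:,:,2]
    t=fit(c,fillmask(z,wt),trayparts,[.42,.363,.08],wt,[.01,.01,.05])
    b=fit(c,fillmask(z,wb,openk=31),boxparts,[.535,-.075,0.02,1.8],wb,[.01,.01,.05,.1])
    # lid inner plane / outer plane fit
    im=c["image"][:,:,::-1].copy(); 
    o=cv2.resize(im,None,fx=4,fy=4)
    for p in trayparts(t)[:1]+boxparts(b)+[place(boxpts(-.038,.038,-.007,.007,.046,.064),*t)]:
        q=(proj(c,p)+.5)*4-.5
        for i in range(8):
            for j in (1,2,4):
                if i<i^j: cv2.line(o,tuple(map(int,q[i])),tuple(map(int,q[i^j])),(0,0,255),1)
    for k,w in (("t",wt),("b",wb)): 
        w=[4*a for a in w]; cv2.imwrite(f"pics/ov_{n}_{k}.png",o[w[2]:w[3],w[0]:w[1]])
a=cv2.imread("pics/ov_top_t.png");b=cv2.imread("pics/ov_top_b.png");c=cv2.imread("pics/ov_scene_t.png");d=cv2.imread("pics/ov_scene_b.png")
o=np.zeros((760,790,3),np.uint8)
for im,(y,x) in ((a,(0,0)),(b,(0,380)),(c,(400,0)),(d,(400,360))): o[y:y+im.shape[0],x:x+im.shape[1]]=im[:760-y,:790-x]
cv2.imwrite("pics/ov2.png",cv2.resize(o,(620,596)))
E
```

```text
fit [0.4192 0.3636 0.1096] cost 50.7 of 2107.0
fit [ 0.6459 -0.0755  0.0099  0.7316] cost 888.0 of 2962.0
fit [0.412  0.3694 0.0708] cost 163.4 of 1089.0
fit [ 0.5166 -0.0705 -0.0121  2.0102] cost 212.3 of 3535.0
```

View pics/ov2.png

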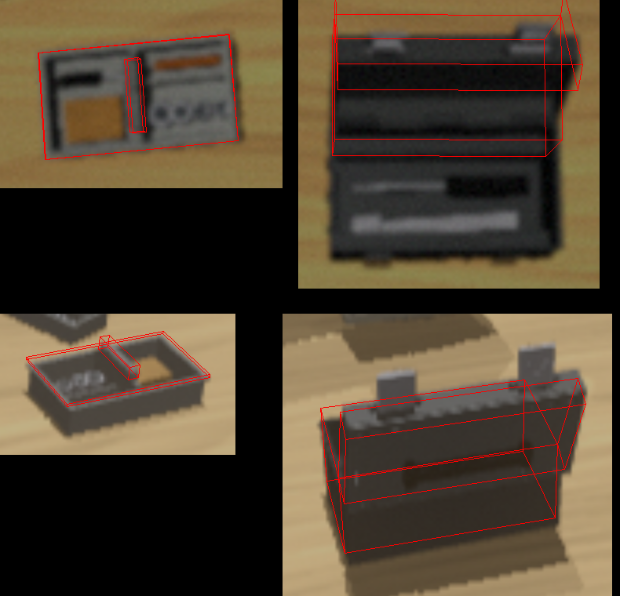

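Run:
```python
from fit import *
wt,wb=(180,270,186,246),(312,408,122,214)
c=viewer.capture("top"); P=cloud(c); z=P[:,:,2]
b=fit(c,fillmask(z,wb),boxparts,[.535,-.075,0.02,1.8],wb,[.01,.01,.05,.1])
Q=P[186:246,180:270].reshape(-1,3); Q=Q[(Q[:,2]>.053)&(Q[:,2]<.08)]
print("bar",len(Q),cv2.minAreaRect((Q[:,:2]*1000).astype(np.float32)),np.median(Q,0))
# rim samples in box frame-ish
Q=P[122:214,312:408].reshape(-1,3); 
for lo,hi in ((.093,.107),(.045,.058)):
    q=Q[(Q[:,2]>lo)&(Q[:,2]<hi)]
    print(lo,len(q),np.percentile(q,[1,5,50,95,99],axis=0).round(4).tolist())
# rim front/left/right
r=Q[(Q[:,2]>.092)&(Q[:,2]<.107)]
f=r[(r[:,0]<.5)]; print("front rim med x",np.median(f[:,0]),np.polyfit(f[:,1],f[:,0],1))
l=r[(r[:,1]>.02)&(r[:,0]<.58)]; print("left",np.median(l[:,1]),np.polyfit(l[:,0],l[:,1],1)); 
l=r[(r[:,1]<-.17)&(r[:,0]<.58)]; print("right",np.median(l[:,1]),np.polyfit(l[:,0],l[:,1],1))
# lid inner face
q=Q[(Q[:,2]>.13)&(Q[:,2]<.25)&(abs(Q[:,1]+.075)<.09)]
for zz in np.arange(.13,.27,.02):
    s=Q[(abs(Q[:,2]-zz)<.01)&(abs(Q[:,1]+.075)<.09)]; print(round(zz,2),len(s),np.percentile(s[:,0],[5,50,95]).round(4) if len(s) else '')
o=cv2.resize(c["image"][:,:,::-1],None,fx=6,fy=6,interpolation=2)
for p in boxparts(b):
    qq=(proj(c,p)+.5)*6-.5
    for i in range(8):
        for j in (1,2,4):
            if i<i^j: cv2.line(o,tuple(map(int,qq[i])),tuple(map(int,qq[i^j])),(0,0,255),1)
cv2.imwrite("pics/ov3.png",o[6*120:6*216,6*310:6*410])
```

```text
fit [ 0.533  -0.0736  0.0154  1.8373] cost 100.9 of 5462.0
bar 108 ((397.801025390625, 330.7032470703125), (130.81039428710938, 64.42778778076172), 56.3629150390625) [0.41739961 0.36204507 0.06298232]
0.093 918 [[0.4657, -0.1916, 0.0935], [0.4691, -0.1878, 0.0944], [0.6038, -0.0739, 0.1003], [0.6251, 0.0407, 0.1059], [0.6273, 0.0439, 0.1068]]
0.045 784 [[0.4672, -0.1855, 0.0454], [0.4766, -0.1774, 0.0465], [0.5738, -0.0758, 0.0519], [0.5928, 0.0255, 0.0566], [0.5947, 0.0355, 0.0576]]
front rim med x 0.46973062934940424 [-0.02926218  0.47186491]
left 0.04070896171597731 [ 0.07819633 -0.00031284]
right -0.18778172906546087 [-0.01749106 -0.17825096]
0.13 196 [0.6282 0.6329 0.6378]
0.15 173 [0.6347 0.6387 0.6428]
0.17 71 [0.6384 0.642  0.6458]
0.19 0 
0.21 125 [0.6331 0.6534 0.6603]
0.23 377 [0.6308 0.6408 0.6552]
0.25 29 [0.6369 0.6502 0.6545]
0.27 101 [0.638  0.6466 0.6575]
```

View pics/ov3.png

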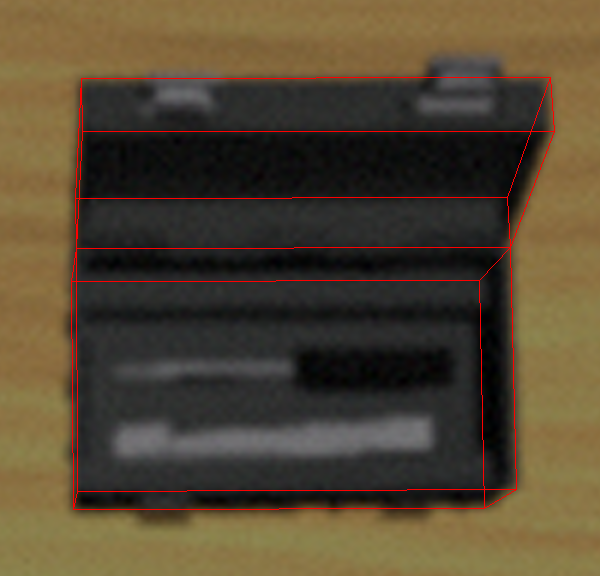

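Poses from the fit:

| Item | x | y | yaw | Other |
|---|---|---|---|---|
| Tray | 0.419 | 0.363 | 0.11 | |
| Box | 0.533 | -0.0735 | about 0.02 | lid about 1.8 rad |

I'll move towards the tray now.

```bash
python3 -m handwheel '-0.59 -0.81 -0.1 0 0 0; -0.59 -0.81 -0.1 0 0 0; -0.59 -0.81 -0.1 0 0 0; -0.59 -0.81 -0.1 0 0 0; -0.59 -0.81 -0.1 0 0 0; -0.59 -0.81 -0.1 0 0 0; -0.59 -0.81 -0.1 0 0 0; -0.59 -0.81 -0.1 0 0 0; -0.59 -0.81 -0.1 0 0 0; -0.59 -0.81 -0.1 0 0 0' 1 30
python3 - <<'E'
from h import *
s=st(); to_tool(s,[.47,.05,.25],[np.pi,0,-1.461]); to_tool(s,[.419,.3636,.2],[np.pi,0,-1.461])
E
```

```text
clock: 1.23
position: [0.41, -0.2632, 0.231]
tool_rot: [-3.141, -0.001, -1.302]
force: [0.4, -0.6, 0.0]
gripper_width: 0.998
t1.23 pos [ 0.41   -0.2632  0.231 ] rpy [-3.141e+00 -1.000e-03 -1.302e+00] F [ 0.4 -0.6  0. ] w 0.998
shift units [-7.151 -3.526 -0.479]  mm [-286.  -141.   -19.1]  rot units [-0.0003 -0.0003  0.0758] deg [-0.03 -0.04  9.1 ]
shift units [-15.049  -4.376   0.766]  mm [-601.9 -175.1   30.6]  rot units [-0.0003 -0.0003  0.0758] deg [-0.03 -0.04  9.1 ]
```

```bash
python3 -m handwheel '-0.9 -0.45 0 0 0 0; -0.9 -0.45 0 0 0 0; -0.9 -0.45 0 0 0 0; -0.9 -0.45 0 0 0 0; -0.9 -0.45 0 0 0 0; -0.9 -0.45 0 0 0 0; -0.9 -0.45 0 0 0 0; -0.99 -0.1 0 0 0 0; -0.99 -0.1 0 0 0 0; -0.99 -0.1 0 0 0 0'
python3 - <<'E'
from h import *
s=st(); to_tool(s,[.419,.3636,.2],[np.pi,0,-1.461])
E
```

```text
clock: 2.07
position: [0.4431, 0.1311, 0.2306]
tool_rot: [-3.141, -0.0, -1.302]
force: [0.4, -0.1, 0.4]
gripper_width: 1.006
t2.07 pos [0.4431 0.1311 0.2306] rpy [-3.141 -0.    -1.302] F [ 0.4 -0.1  0.4] w 1.006
shift units [-5.763 -0.963  0.766]  mm [-230.5  -38.5   30.6]  rot units [-0.0002 -0.      0.0759] deg [-0.03 -0.    9.11]
```

```bash
python3 -m handwheel '-0.9 -0.15 0.1 0 0 0; -0.9 -0.15 0.1 0 0 0; -0.9 -0.15 0.1 0 0 0; -0.9 -0.15 0.1 0 0 0; -0.9 -0.15 0.1 0 0 0; -0.75 -0.15 0.1 0 0 0; -0.5 -0.06 0.1 0 0 0; 0 0 0 0 0 0.038; 0 0 0 0 0 0.038; 0 0 0 0 0 0'
python3 - <<'E'
from h import *
s=st(); to_tool(s,[.419,.3636,.04],[np.pi,0,-1.461])
c=viewer.capture("wrist"); cv2.imwrite("pics/w1.png",c["image"][:,:,::-1]); print({k:c[k] for k in("fx","cx","cy","world_to_cam")})
z=c["range_z"]; v,u=np.mgrid[0:400,0:640]; X=(u-c["cx"]);Y=(v-c["cy"]); r=np.hypot(X,Y); th=r/c["fx"]; t=np.tan(th)/np.maximum(r,1e-6)
P=np.stack([X*t*z,-Y*t*z,-z],-1); Wi=np.linalg.inv(c["world_to_cam"]); P=P@Wi[:3,:3].T+Wi[:3,3]; P[(z<=0)|(th>1.3)]=np.nan
Q=P.reshape(-1,3); Q=Q[np.isfinite(Q[:,2])]; near=Q[(abs(Q[:,0]-.419)<.09)&(abs(Q[:,1]-.3636)<.13)]
bar=near[(near[:,2]>.055)&(near[:,2]<.075)&(abs(near[:,0]-.419)<.05)&(abs(near[:,1]-.3636)<.03)]; print("bar",len(bar),np.median(bar,0),cv2.minAreaRect((bar[:,:2]*1000).astype(np.float32)))
lip=near[(near[:,2]>.033)&(near[:,2]<.05)]; print("lip",len(lip),np.percentile(lip,[0,1,99,100],axis=0).round(4),cv2.minAreaRect((lip[:,:2]*1000).astype(np.float32)))
E
```

```text
clock: 2.9
position: [0.4192, 0.3617, 0.2022]
tool_rot: [3.141, -0.0, -1.464]
force: [-0.5, 0.5, -0.1]
gripper_width: 1.001
t2.90 pos [0.4192 0.3617 0.2022] rpy [ 3.141 -0.    -1.464] F [-0.5  0.5 -0.1] w 1.001
shift units [-5.000e-02 -2.000e-03  4.054e+00]  mm [-2.000e+00 -1.000e-01  1.622e+02]  rot units [ 0.0002 -0.0001 -0.0013] deg [ 0.02 -0.02 -0.16]
{'fx': 309.70691628693146, 'cx': 318.51762803700205, 'cy': 199.4489825911891, 'world_to_cam': array([[ 1.07331918e-01, -9.94223170e-01,  3.83986611e-04,
         3.13469402e-01],
       [ 9.48357137e-01,  1.02264456e-01, -3.00267751e-01,
        -3.96024788e-01],
       [ 2.98493887e-01,  3.25924700e-02,  9.53854879e-01,
        -5.41122748e-01],
       [ 0.00000000e+00,  0.00000000e+00,  0.00000000e+00,
         1.00000000e+00]])}
bar 776 [0.42303187 0.362162   0.06397027] ((421.4676818847656, 362.31890869140625), (74.48467254638672, 13.17517375946045), 6.492074012756348)
lip 3617 [[0.3548 0.2569 0.033 ]
 [0.3574 0.2604 0.034 ]
 [0.4849 0.4645 0.0486]
 [0.4873 0.4673 0.05  ]] ((421.015380859375, 362.1838684082031), (113.45929718017578, 200.7963104248047), 6.558966159820557)
```

View pics/w1.png

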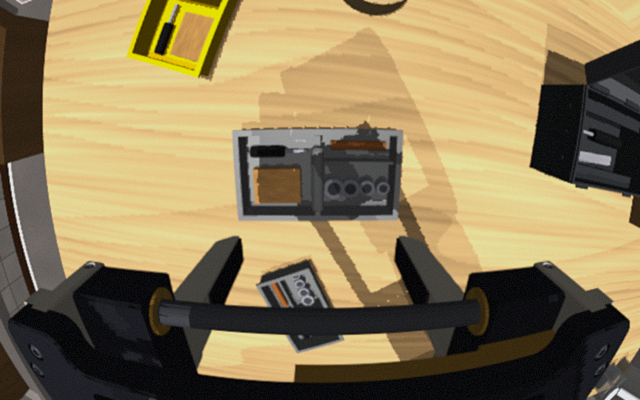

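The wrist view puts the tray at (320,175) between the jaws. The fit gives centre (0.421,0.362), yaw 0.114. I'll descend and grip.

```bash
python3 -m handwheel '-0.01 -0.03 0.7 0 0 0; 0 0 0.7 0 0 0; 0 0 0.6 0 0 0; 0 0 0.6 0 0 0; 0 0 0.5 0 0 0; 0 0 0.4 0 0 0; 0 0 0.3 0 0 0; 0 0 0.2 0 0 0; 0 0 0.06 0 0 0; 0 0 0 0 0 0' 1 30
python3 -m handwheel '0 0 0 0 0 0; 0 0 0 0 0 0; 0 0 0 0 0 0; 0 0 0 0 0 0; 0 0 0 0 0 0; 0 0 0 0 0 0; 0 0 0 0 0 0; 0 0 0 0 0 0; 0 0 0 0 0 0; 0 0 0 0 0 0' -1 40
```

```text
clock: 3.78
position: [0.4207, 0.3616, 0.04]
tool_rot: [3.141, -0.0, -1.461]
force: [0.8, 0.7, 1.3]
gripper_width: 0.995
clock: 4.62
position: [0.4207, 0.3617, 0.04]
tool_rot: [3.142, 0.0, -1.461]
force: [-1.2, 1.1, 0.1]
gripper_width: 0.335
```

```bash
python3 -m handwheel '0 0 0 0 0 0; 0 0 0 0 0 0; 0 0 0 0 0 0; 0 0 0 0 0 0; 0 0 0 0 0 0; 0 0 -0.1 0 0 0; 0 0 -0.1 0 0 0; 0 0 -0.2 0 0 0; 0 0 -0.3 0 0 0; 0 0 -0.3 0 0 0' -1 40
```

```text
clock: 5.45
position: [0.4208, 0.3618, 0.0814]
tool_rot: [-3.141, 0.0, -1.461]
force: [-0.0, -0.2, 0.2]
gripper_width: 0.003
```

Run:
```python
from h import *
s=st()
c=viewer.capture("wrist"); cv2.imwrite("pics/w2.png",c["image"][:,:,::-1])
c=viewer.capture("scene"); cv2.imwrite("pics/s2.png",cv2.resize(c["image"][120:260,320:500,::-1],(720,560)))
```

```text
t5.45 pos [0.4208 0.3618 0.0814] rpy [-3.141  0.    -1.461] F [-0.  -0.2  0.2] w 0.003
```

View pics/w2.png

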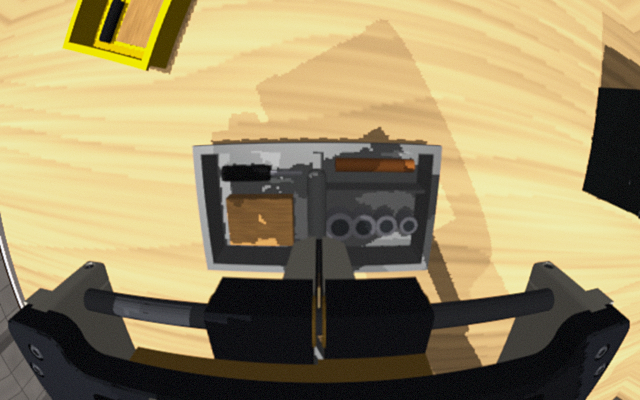

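View pics/s2.png

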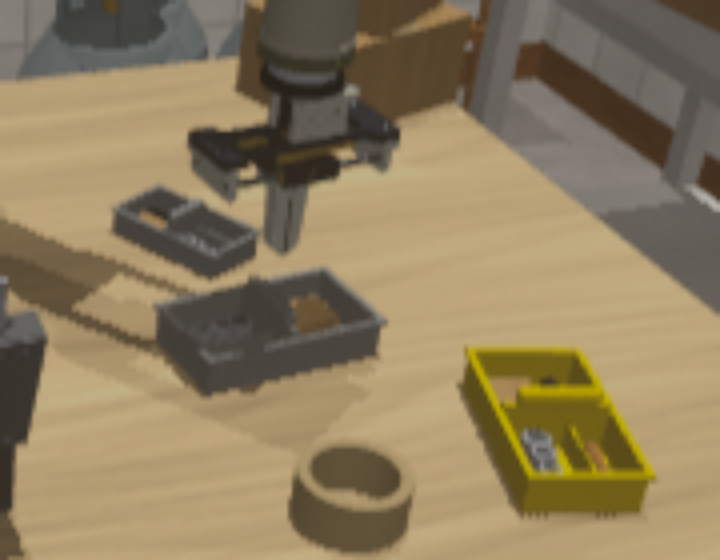

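```bash
cat >> h.py <<'E'
def wcloud(c):
    z=c["range_z"]; v,u=np.mgrid[0:400,0:640]; X=(u-c["cx"]);Y=(v-c["cy"]); r=np.hypot(X,Y); th=r/c["fx"]; t=np.tan(th)/np.maximum(r,1e-6)
    P=np.stack([X*t*z,-Y*t*z,-z],-1); Wi=np.linalg.inv(c["world_to_cam"]); P=P@Wi[:3,:3].T+Wi[:3,3]; P[(z<=0)|(th>1.3)]=np.nan
    return P
def wproj(c,p):
    p=np.atleast_2d(p); q=p@c["world_to_cam"][:3,:3].T+c["world_to_cam"][:3,3]; x,y,zz=q[:,0],-q[:,1],-q[:,2]
    r=np.hypot(x,y); th=np.arctan2(r,zz); return np.stack([c["cx"]+c["fx"]*th*x/r,c["cy"]+c["fx"]*th*y/r],1)
E
python3 - <<'E'
from h import *
s=ctrl.read_state()
c=viewer.capture("wrist"); P=wcloud(c)
print("tcp px",wproj(c,s["position"]), "campos",np.linalg.inv(c["world_to_cam"])[:3,3])
for v in range(150,320,10): print(v,P[v,308].round(3),P[v,318].round(3))
c=viewer.capture("top"); cv2.imwrite("pics/t2.png",cv2.resize(c["image"][180:320,150:290,::-1],(560,560)))
print("top tcp",proj(c,s["position"]))
E
```

```text
tcp px [[317.00532887 231.85902498]] campos [0.50598341 0.37081482 0.27927108]
150 [0.472 0.376 0.042] [0.473 0.368 0.042]
160 [0.457 0.376 0.002] [0.466 0.367 0.049]
170 [0.448 0.375 0.003] [0.459 0.367 0.05 ]
180 [0.439 0.374 0.004] [0.455 0.366 0.066]
190 [0.429 0.373 0.003] [0.447 0.365 0.066]
200 [0.42  0.372 0.004] [0.44  0.364 0.065]
210 [0.409 0.371 0.002] [0.432 0.364 0.065]
220 [0.4   0.37  0.005] [0.424 0.363 0.065]
230 [0.389 0.369 0.003] [0.416 0.362 0.065]
240 [0.432 0.369 0.118] [0.431 0.363 0.116]
250 [0.431 0.369 0.13 ] [0.431 0.363 0.128]
260 [0.432 0.368 0.142] [0.431 0.363 0.14 ]
270 [0.431 0.368 0.151] [0.431 0.363 0.15 ]
280 [0.458 0.369 0.202] [0.43  0.363 0.158]
290 [0.457 0.369 0.207] [0.431 0.363 0.166]
300 [0.458 0.368 0.212] [0.429 0.363 0.173]
310 [0.458 0.368 0.218] [0.453 0.365 0.211]
top tcp [[221.21513472 214.33761099]]
```

View pics/t2.png

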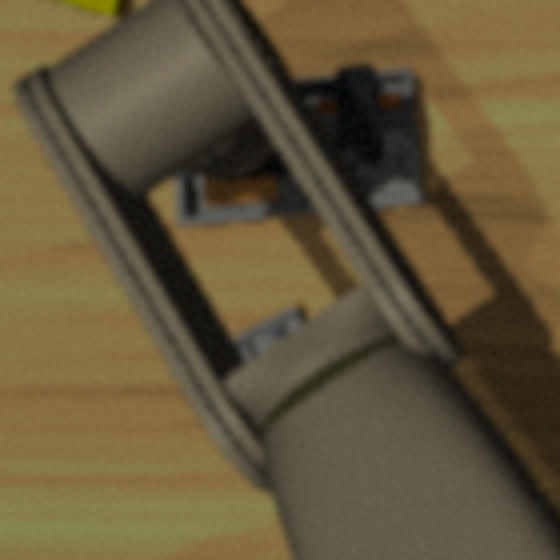

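Run:
```python
from h import *
s=st()
c=viewer.capture("scene"); P=cloud(c)
print("tcp px",proj(c,s["position"]))
Q=P.reshape(-1,3); m=(abs(Q[:,0]-.42)<.06)&(abs(Q[:,1]-.362)<.06)&(Q[:,2]>.075)&(Q[:,2]<.2)
q=Q[m]; 
for z in np.arange(.08,.2,.01):
    w=q[abs(q[:,2]-z)<.005]; print(round(z,3),len(w),w.mean(0).round(3) if len(w) else '', np.ptp(w[:,:2],axis=0).round(3) if len(w) else '')
u,v=proj(c,s["position"])[0]
o=cv2.resize(c["image"][:,:,::-1],None,fx=6,fy=6,interpolation=2); cv2.circle(o,(int(u*6+3),int(v*6+3)),5,(0,0,255),1)
cv2.imwrite("pics/s3.png",o[6*130:6*220,6*340:6*440])
s=ctrl.read_state(); print(s["qpos"])
```

```text
t5.65 pos [0.4214 0.3622 0.0812] rpy [-3.140e+00  1.000e-03 -1.461e+00] F [-0.5  0.2 -0.8] w 0.003
tcp px [[387.6616736  189.22666682]]
0.08 0  
0.09 0  
0.1 0  
0.11 5 [0.432 0.366 0.112] [0.008 0.014]
0.12 18 [0.43  0.361 0.12 ] [0.016 0.03 ]
0.13 21 [0.431 0.358 0.13 ] [0.02  0.033]
0.14 24 [0.43  0.359 0.14 ] [0.018 0.032]
0.15 20 [0.432 0.361 0.151] [0.019 0.034]
0.16 20 [0.431 0.359 0.159] [0.015 0.035]
0.17 27 [0.431 0.359 0.17 ] [0.019 0.037]
0.18 16 [0.432 0.355 0.179] [0.016 0.037]
0.19 4 [0.434 0.336 0.192] [0.026 0.007]
[6.17749740e-01 8.85606015e-02 1.73837788e+00 3.89425701e-05
 1.31403161e+00 2.07890137e+00]
```

View pics/s3.png

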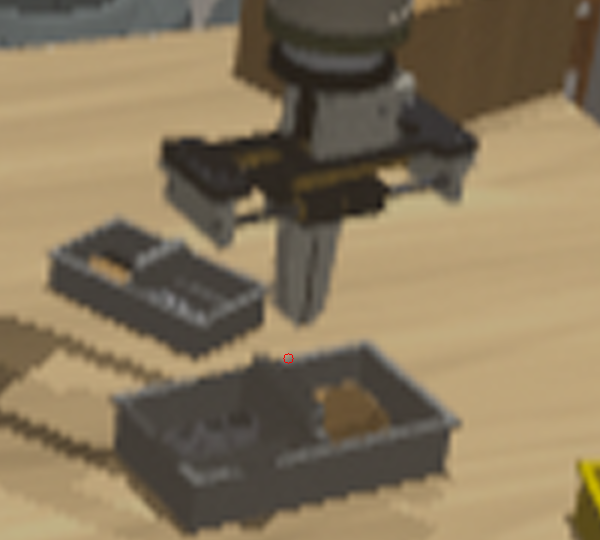

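The finger tips really end about 27 mm above the reported TCP. The scene and wrist depth both show this, and the closed grip went over the bar. I'll measure that offset precisely.

```bash
cat > tip.py <<'E'
from h import *
def tip():
    s=ctrl.read_state(); c=viewer.capture("wrist"); P=wcloud(c); p=s["position"]; r=rmat(s).inv()
    q=r.apply(P.reshape(-1,3)-p).reshape(P.shape)  # tool frame
    m=(abs(q[...,0])<.02)&(abs(q[...,1])<.03)&(q[...,2]<-.012)&(q[...,2]>-.06)
    Q=q[m]; print("n",len(Q),"tool z max pctl",(np.percentile(Q[:,2],[50,90,98,100])*1e3).round(1),"face y",(np.percentile(Q[:,1],[5,50,95])*1e3).round(1),"x",(np.percentile(Q[:,0],[1,50,99])*1e3).round(1))
if __name__=="__main__": tip()
E
python3 tip.py
```

```text
n 1315 tool z max pctl [-47.1 -34.7 -30.  -28. ] face y [-10.3  -9.6  -8. ] x [-13.7   0.8  15.8]
```

```bash
python3 -m handwheel '0 0 0 0 0 0; 0 0 0 0 0 0; 0 0 0 0 0 0; 0 0 0 0 0 0; 0 0 0 0 0 0; 0 0 0 0 0 0; 0 0 0.3 0 0 0; 0 0 0.5 0 0 0; 0 0 0.5 0 0 0; 0 0 0.3 0 0 0' 0 40
python3 -m handwheel '0 0 0.1 0 0 0; 0 0 0.06 0 0 0; 0 0 0 0 0 0; 0 0 0 0 0 0; 0 0 0 0 0 0; 0 0 0 0 0 0; 0 0 0 0 0 0; 0 0 0 0 0 0; 0 0 0 0 0 0; 0 0 0 0 0 0' -1 40
```

```text
clock: 6.58
position: [0.4194, 0.3607, 0.013]
tool_rot: [3.139, -0.001, -1.461]
force: [-0.3, -0.2, -0.1]
gripper_width: 0.496
clock: 7.42
position: [0.4216, 0.3625, 0.0109]
tool_rot: [-3.14, 0.001, -1.461]
force: [-0.1, 1.7, 5.8]
gripper_width: 0.146
```

Gripped at 13.6 mm. Now I'll lift.

```bash
python3 -m handwheel '0 0 0 0 0 0; 0 0 -0.1 0 0 0; 0 0 -0.2 0 0 0; 0 0 -0.3 0 0 0; 0 0 -0.4 0 0 0; 0 0 -0.6 0 0 0; 0 0 -0.8 0 0 0; 0 0 -0.8 0 0 0; 0 0 -0.8 0 0 0; 0 0 -0.8 0 0 0' -1 45
python3 - <<'E'
from h import *
s=st(); to_tool(s,[.533,-.0736,.20],[np.pi,0,-1.555])
c=viewer.capture("scene"); cv2.imwrite("pics/s4.png",c["image"][100:300,200:520,::-1])
E
```

```text
clock: 8.25
position: [0.4202, 0.3613, 0.2039]
tool_rot: [3.141, -0.0, -1.461]
force: [0.2, 0.8, -4.2]
gripper_width: 0.145
t8.25 pos [0.4202 0.3613 0.2039] rpy [ 3.141 -0.    -1.461] F [ 0.2  0.8 -4.2] w 0.145
shift units [11.116 -1.614  0.098]  mm [444.6 -64.5   3.9]  rot units [ 0.0001 -0.0001  0.0448] deg [ 0.01 -0.01  5.37]
```

View pics/s4.png

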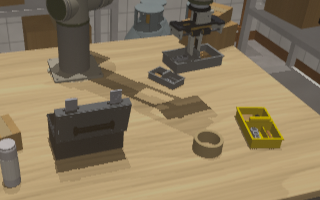

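```bash
python3 -m handwheel '0.3 0 0 0 0 0; 0.5 -0.05 0 0 0 0; 0.7 -0.1 0 0 0 0; 0.8 -0.12 0 0 0 0; 0.8 -0.12 0 0 0 0; 0.8 -0.12 0 0 0 0; 0.8 -0.12 0 0 0 0; 0.8 -0.12 0 0 0 0; 0.8 -0.12 0 0 0 0; 0.8 -0.12 0 0 0 0'
python3 -m handwheel '0.8 -0.12 0 0 0 0; 0.7 -0.1 0 0 0 0; 0.6 -0.1 0 0 0 0; 0.5 -0.05 0 0 0 0; 0.4 0 0 0 0 0; 0.2 0 0 0 0 0; 0.1 0 0 0 0 0.01; 0 0 0 0 0 0.015; 0 0 0 0 0 0.02; 0 0 0 0 0 0'
python3 - <<'E'
from h import *
s=st(); to_tool(s,[.533,-.0736,.20],[np.pi,0,-1.555])
for n in ("wrist","top"):
    c=viewer.capture(n); cv2.imwrite(f"pics/{n}5.png",c["image"][:,:,::-1]); np.savez(f"{n}5.npz",**c)
E
```

```text
clock: 9.13
position: [0.4902, 0.0817, 0.2007]
tool_rot: [3.14, -0.0, -1.461]
force: [1.4, -0.1, -4.1]
gripper_width: 0.15
clock: 9.97
position: [0.5198, -0.0452, 0.2012]
tool_rot: [3.141, 0.001, -1.558]
force: [0.6, -0.7, -4.3]
gripper_width: 0.149
t9.97 pos [ 0.5198 -0.0452  0.2012] rpy [ 3.141e+00  1.000e-03 -1.558e+00] F [ 0.6 -0.7 -4.3] w 0.149
shift units [ 0.715 -0.322  0.03 ]  mm [ 28.6 -12.9   1.2]  rot units [ 0.0004  0.0003 -0.0014] deg [ 0.05  0.03 -0.17]
```

View pics/wrist5.png

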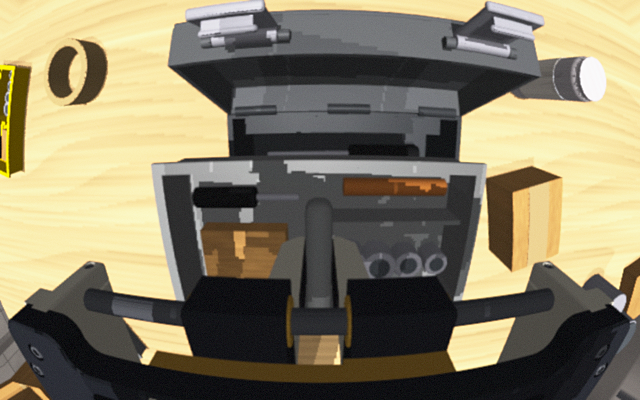

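View pics/top5.png

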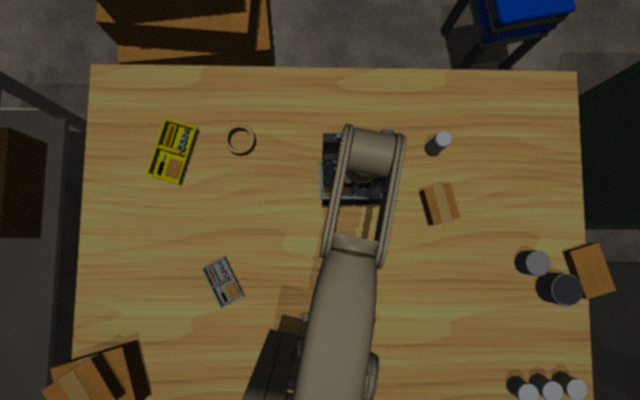

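Run:
```python
from fit import *
c=dict(np.load("wrist5.npz")); P=wcloud(c); s=ctrl.read_state(); Q=P.reshape(-1,3); Q=Q[np.isfinite(Q).all(1)]
# tray lip
t=Q[(Q[:,2]>.215)&(Q[:,2]<.25)&(abs(Q[:,0]-.52)<.07)&(abs(Q[:,1]+.045)<.11)]
# lip plane
lip=t[(abs(abs(t[:,1]+.045)-.098)<.006)|(abs(t[:,0]-.574)<.005)]
A=np.c_[lip[:,:2],np.ones(len(lip))]; k=np.linalg.lstsq(A,lip[:,2],rcond=None)[0]; print("lip n",len(lip),"slopes",k[:2].round(4),"z",np.median(lip[:,2]))
print("tray pct", np.percentile(t,[0,.5,99.5,100],axis=0).round(4).tolist()); print(cv2.minAreaRect((t[:,:2]*1000).astype(np.float32)))
# front (far) edge of the lip slope
ys=np.arange(-.13,.045,.01); e=[(y,np.percentile(t[abs(t[:,1]-y)<.005][:,0],98)) for y in ys if (abs(t[:,1]-y)<.005).sum()>10]; e=np.array(e); print("far edge",np.polyfit(e[:,0],e[:,1],1), np.median(e[:,1]))
# box rim
r=Q[(Q[:,2]>.092)&(Q[:,2]<.108)&(Q[:,0]>.46)&(Q[:,0]<.64)&(Q[:,1]>-.22)&(Q[:,1]<.06)]
print("rim",len(r),np.percentile(r,[0,1,50,99,100],axis=0).round(4).tolist())
print(cv2.minAreaRect((r[:,:2]*1000).astype(np.float32)))
for nm,m in (("left",r[:,1]>.03),("right",r[:,1]<-.178)):
    l=r[m&(r[:,0]<.59)]; 
    if len(l)>5: print(nm,len(l),np.median(l,0).round(4),np.polyfit(l[:,0],l[:,1],1).round(4), np.percentile(l[:,1],[2,98]).round(4), np.percentile(l[:,0],[2,98]).round(4))
# lid
for z in np.arange(.13,.3,.01):
    q=Q[(abs(Q[:,2]-z)<.005)&(Q[:,0]>.58)&(Q[:,0]<.75)&(abs(Q[:,1]+.074)<.1)]
    if len(q)>5: print("z",round(z,2),len(q),np.percentile(q[:,0],[5,50,95]).round(4), np.polyfit(q[:,1],q[:,0],1)[0].round(4))
```

```text
lip n 8613 slopes [0.047  0.0069] z 0.23269507467722766
tray pct [[0.4701, -0.147, 0.215], [0.4799, -0.1458, 0.2151], [0.5764, 0.0537, 0.2492], [0.5769, 0.0549, 0.25]]
((523.0032348632812, -46.06116485595703), (105.64157104492188, 201.3616943359375), 0.7528699636459351)
far edge [-0.01292179  0.57485205] 0.5753210588196662
rim 8595 [[0.5554, -0.193, 0.092], [0.5624, -0.1881, 0.0955], [0.6103, -0.0687, 0.1012], [0.6288, 0.0419, 0.107], [0.6309, 0.0453, 0.108]]
((593.153076171875, -73.7220458984375), (73.93181610107422, 238.10980224609375), 0.3829350471496582)
left 262 [0.5731 0.0398 0.0996] [0.0135 0.0327] [0.0377 0.0449] [0.5561 0.5891]
right 242 [ 0.5739 -0.1864  0.0994] [ 0.0459 -0.2135] [-0.1922 -0.1848] [0.5581 0.5894]
z 0.13 994 [0.6316 0.6342 0.6367] -0.0215
z 0.14 1085 [0.6344 0.6369 0.6395] -0.0217
z 0.15 1248 [0.6372 0.6397 0.6422] -0.0217
z 0.16 699 [0.6397 0.6419 0.644 ] -0.022
z 0.22 8325 [0.6334 0.6468 0.6607] -0.0327
z 0.23 4425 [0.6331 0.6401 0.6502] -0.0334
z 0.24 477 [0.6467 0.6519 0.6536] -0.0414
z 0.25 306 [0.646  0.6531 0.6557] -0.0663
z 0.26 2178 [0.6378 0.6456 0.656 ] -0.0816
z 0.27 1717 [0.6451 0.6491 0.6605] -0.08
```

```bash
python3 - <<'E'
from h import *
s=st(); to_tool(s,[.5345,-.0733,.14],[np.pi,0,-1.549])
E
python3 -m handwheel '0.2 -0.1 0 0 0 -0.004; 0.25 -0.12 0 0 0 0; 0.2 -0.1 0 0 0 0; 0.05 -0.03 0.1 0 0 0; 0 0 0.2 0 0 0; 0 0 0.3 0 0 0; 0 0 0.3 0 0 0; 0 0 0.3 0 0 0; 0 0 0.2 0 0 0; 0 0 0.1 0 0 0'
python3 - <<'E'
from h import *
s=st(); to_tool(s,[.5345,-.0733,.063],[np.pi,0,-1.549])
c=viewer.capture("wrist"); P=wcloud(c);Q=P.reshape(-1,3); Q=Q[np.isfinite(Q).all(1)]
x,y,z=s["position"]; z0=z-.0109+.042
t=Q[(abs(Q[:,2]-z0)<.012)&(abs(Q[:,0]-x)<.07)&(abs(Q[:,1]-y)<.11)]
print(np.percentile(t,[.5,99.5],axis=0).round(4).tolist())
cv2.imwrite("pics/w6.png",c["image"][:,:,::-1])
E
```

```text
t10.07 pos [ 0.5199 -0.0452  0.2014] rpy [ 3.141  0.    -1.554] F [-0.9 -0.5 -3.8] w 0.150
shift units [ 0.71  -0.353  1.534]  mm [ 28.4 -14.1  61.4]  rot units [ 0.0003  0.0001 -0.0023] deg [ 0.03  0.02 -0.28]
clock: 10.9
position: [0.5335, -0.0729, 0.139]
tool_rot: [3.138, 0.001, -1.547]
force: [-0.7, -0.2, -4.2]
gripper_width: 0.146
t10.90 pos [ 0.5335 -0.0729  0.139 ] rpy [ 3.138e+00  1.000e-03 -1.547e+00] F [-0.7 -0.2 -4.2] w 0.146
shift units [ 0.011 -0.032  1.9  ]  mm [ 0.4 -1.3 76. ]  rot units [0.0016 0.0004 0.0011] deg [0.19 0.05 0.13]
[[0.4935, -0.1736, 0.1582], [0.5911, 0.0262, 0.1809]]
```

View pics/w6.png

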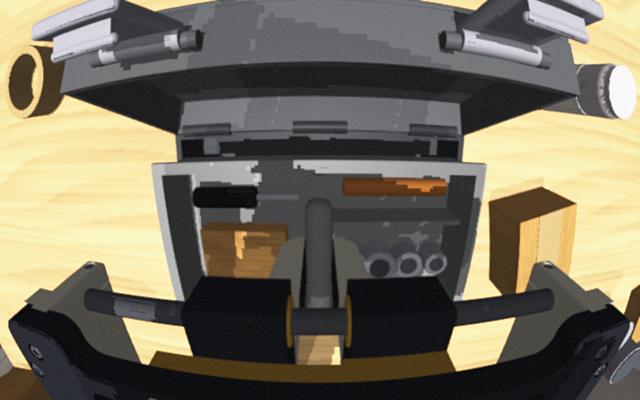

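```bash
python3 -m handwheel '0 0 0.15 0 0 0; 0 0 0.2 0 0 0; 0 0 0.2 0 0 0; 0 0 0.2 0 0 0; 0 0 0.2 0 0 0; 0 0 0.15 0 0 0; 0 0 0.1 0 0 0; 0 0 0.1 0 0 0; 0 0 0.1 0 0 0; 0 0 0.1 0 0 0'
python3 -m handwheel '0 0 0.1 0 0 0; 0 0 0.05 0 0 0; 0 0 0.05 0 0 0; 0 0 0.05 0 0 0; 0 0 0.05 0 0 0; 0 0 0.05 0 0 0; 0 0 0 0 0 0; 0 0 0 0 0 0; 0 0 0 0 0 0; 0 0 0 0 0 0'
```

```text
clock: 11.78
position: [0.5352, -0.0736, 0.0816]
tool_rot: [-3.141, -0.0, -1.547]
force: [-0.8, 0.1, -3.9]
gripper_width: 0.147
clock: 12.62
position: [0.535, -0.0736, 0.0678]
tool_rot: [-3.141, -0.0, -1.547]
force: [-0.6, 0.2, -3.8]
gripper_width: 0.146
```

```bash
python3 -m handwheel '0 0 0.03 0 0 0; 0 0 0.03 0 0 0; 0 0 0.03 0 0 0; 0 0 0.03 0 0 0; 0 0 0.02 0 0 0; 0 0 0 0 0 0; 0 0 0 0 0 0; 0 0 0 0 0 0; 0 0 0 0 0 0; 0 0 0 0 0 0'
```

```text
clock: 13.45
position: [0.5348, -0.0736, 0.0629]
tool_rot: [3.141, -0.0, -1.547]
force: [-4.9, 1.1, 4.5]
gripper_width: 0.145
```

```bash
python3 -m handwheel '0 0 0.02 0 0 0; 0 0 0 0 0 0; 0 0 0 0 0 0; 0 0 0 0 0 0; 0 0 0 0 0 0; 0 0 0 0 0 0; 0 0 0 0 0 0; 0 0 0 0 0 0; 0 0 0 0 0 0; 0 0 0 0 0 0' -0.1 40
python3 - <<'E'
from h import *
s=st()
c=viewer.capture("wrist"); P=wcloud(c);Q=P.reshape(-1,3); Q=Q[np.isfinite(Q).all(1)]
t=Q[(abs(Q[:,2]-.094)<.006)&(abs(Q[:,0]-.535)<.06)&(abs(Q[:,1]+.0736)<.102)]
print(np.percentile(t,[.5,50,99.5],axis=0).round(4).tolist())
A=np.c_[t[:,:2],np.ones(len(t))];print(np.linalg.lstsq(A,t[:,2],rcond=None)[0])
cv2.imwrite("pics/w7.png",c["image"][:,:,::-1])
E
```

```text
clock: 14.28
position: [0.5349, -0.0735, 0.0612]
tool_rot: [3.142, 0.0, -1.547]
force: [0.2, 0.6, 0.4]
gripper_width: 0.446
t14.28 pos [ 0.5349 -0.0735  0.0612] rpy [ 3.142  0.    -1.547] F [0.2 0.6 0.4] w 0.446
[[0.5169, -0.1739, 0.0883], [0.5845, -0.0708, 0.0946], [0.5928, 0.0259, 0.0998]]
[ 0.01311991 -0.00048256  0.08666369]
```

View pics/w7.png

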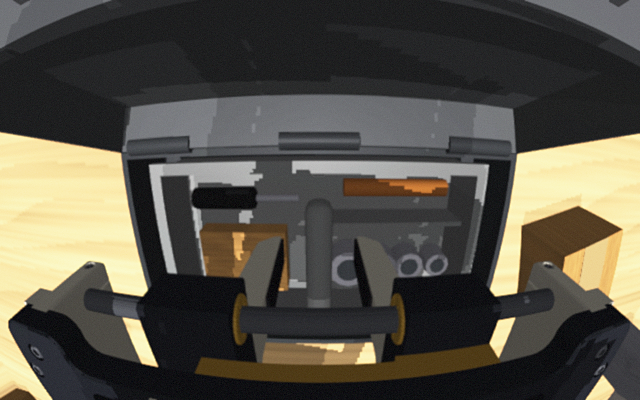

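The tray is seated. Its lip is at 0.094 and level, with even margins in the view. Next I'll rise, close the fingers and go behind the lid.

```bash
python3 -m handwheel '0 0 -0.1 0 0 0; 0 0 -0.2 0 0 0; 0 0 -0.3 0 0 0; 0 0 -0.4 0 0 0; 0 0 -0.5 0 0 0; 0 0 -0.6 0 0 0; 0 0 -0.6 0 0 0; 0 0 -0.6 0 0 0; 0 0 -0.5 0 0 0; 0 0 -0.3 0 0 0'
python3 -m handwheel '0 -0.4 0 0 0 0; 0 -0.6 0 0 0 0; 0 -0.6 0 0 0 0; 0 -0.6 0 0 0 0; 0 -0.6 0 0 0 0; 0 -0.6 0 0 0 0; 0 -0.5 0 0 0 0; 0 -0.3 0 0 0 0; 0 0 0 0 0 0; 0 0 0 0 0 0' -1 40
python3 - <<'E'
from h import *
s=st(); to_tool(s,[.70,-.072,.172],[np.pi,0,-1.549])
c=viewer.capture("scene"); cv2.imwrite("pics/s8.png",cv2.resize(c["image"][100:300,180:380,::-1],(600,600)))
P=cloud(c).reshape(-1,3); q=P[(P[:,0]>.45)&(P[:,0]<.8)&(abs(P[:,1]+.073)<.13)&(P[:,2]>.2)]
f=q[(abs(q[:,1]+.073)<.03)&(q[:,0]>.69)]; print(np.percentile(f,[0,1,50],axis=0).round(3))
E
python3 tip.py
```

```text
clock: 15.17
position: [0.5362, -0.0738, 0.2299]
tool_rot: [-3.136, -0.001, -1.547]
force: [0.6, -0.1, 0.2]
gripper_width: 0.45
clock: 16.0
position: [0.7028, -0.0695, 0.2248]
tool_rot: [3.141, 0.0, -1.547]
force: [-1.2, -0.3, -0.2]
gripper_width: 0.007
t16.00 pos [ 0.7028 -0.0695  0.2248] rpy [ 3.141  0.    -1.547] F [-1.2 -0.3 -0.2] w 0.007
shift units [0.062 0.07  1.32 ]  mm [ 2.5  2.8 52.8]  rot units [0.0004 0.0001 0.001 ] deg [0.05 0.01 0.12]
[[ 0.69  -0.103  0.252]
 [ 0.695 -0.103  0.267]
 [ 0.739 -0.074  0.529]]
n 1311 tool z max pctl [-47.2 -34.6 -29.6 -28.4] face y [-10.3  -9.7  -8.1] x [-13.8   0.7  15.8]
```

View pics/s8.png

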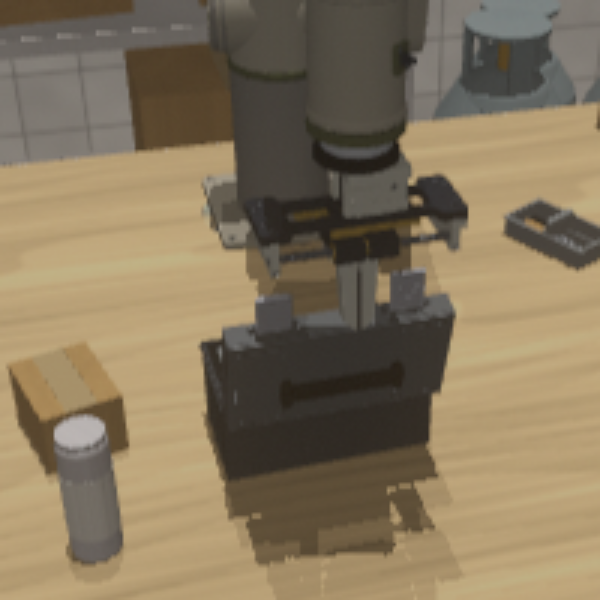

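```bash
python3 -m handwheel '0.06 0 0.1 0 0 0; 0 0 0.2 0 0 0; 0 0 0.3 0 0 0; 0 0 0.3 0 0 0; 0 0 0.25 0 0 0; 0 0.1 0.15 0 0 0; 0 0.3 0 0 0 0; 0 0.3 0 0 0 0; 0 0.2 0 0 0 0; 0 0.05 0 0 0 0'
python3 -m handwheel '0 0.1 -0.02 0 0 0; 0 0.14 -0.05 0 0 0; 0 0.15 -0.05 0 0 0; 0 0.15 -0.05 0 0 0; 0 0.15 -0.05 0 0 0; 0 0.15 -0.05 0 0 0; 0 0.15 -0.03 0 0 0; 0 0.15 -0.03 0 0 0; 0 0.14 -0.02 0 0 0; 0 0.14 -0.02 0 0 0'
python3 - <<'E'
from h import *
st()
c=viewer.capture("scene"); cv2.imwrite("pics/s9.png",cv2.resize(c["image"][120:290,200:370,::-1],(600,600)))
E
```

```text
clock: 16.93
position: [0.6648, -0.0728, 0.1736]
tool_rot: [-3.14, -0.0, -1.547]
force: [5.0, -0.2, 2.4]
gripper_width: 0.006
clock: 17.77
position: [0.607, -0.0741, 0.1873]
tool_rot: [3.14, 0.0, -1.547]
force: [3.5, 1.1, -1.0]
gripper_width: 0.005
t17.77 pos [ 0.607  -0.0741  0.1873] rpy [ 3.14   0.    -1.547] F [ 3.5  1.1 -1. ] w 0.005
```

View pics/s9.png

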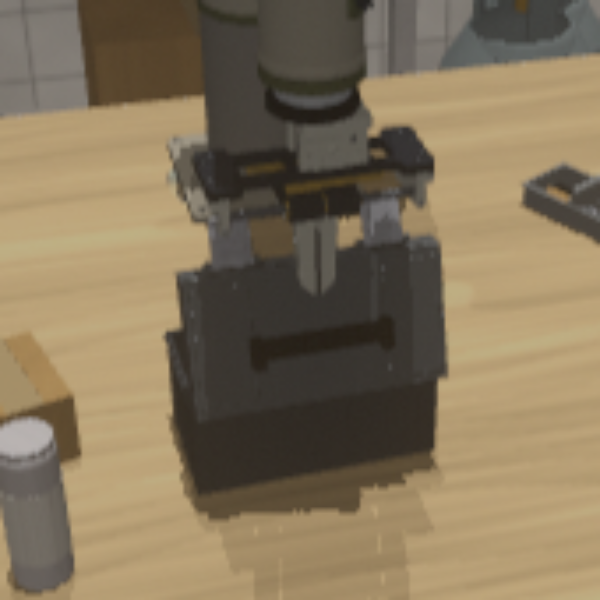

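```bash
python3 -m handwheel '0 0.14 0 0 0 0; 0 0.14 0 0 0 0; 0 0.14 0.02 0 0 0; 0 0.13 0.02 0 0 0; 0 0.13 0.03 0 0 0; 0 0.13 0.04 0 0 0; 0 0.13 0.05 0 0 0; 0 0.12 0.05 0 0 0; 0 0.12 0.06 0 0 0; 0 0.12 0.06 0 0 0'
python3 -m handwheel '0 0.11 0.06 0 0 0; 0 0.11 0.07 0 0 0; 0 0.11 0.07 0 0 0; 0 0.1 0.08 0 0 0; 0 0.1 0.08 0 0 0; 0 0.1 0.09 0 0 0; 0 0.09 0.09 0 0 0; 0 0.09 0.1 0 0 0; 0 0.08 0.1 0 0 0; 0 0.08 0.1 0 0 0'
python3 - <<'E'
from h import *
st()
c=viewer.capture("scene"); cv2.imwrite("pics/s10.png",cv2.resize(c["image"][120:290,200:370,::-1],(600,600)))
E
```

```text
clock: 18.65
position: [0.5557, -0.0755, 0.175]
tool_rot: [-3.141, -0.0, -1.547]
force: [0.5, -0.0, 3.8]
gripper_width: 0.005
clock: 19.48
position: [0.5169, -0.0763, 0.1406]
tool_rot: [3.141, 0.0, -1.547]
force: [-0.7, -0.2, 2.0]
gripper_width: 0.009
t19.48 pos [ 0.5169 -0.0763  0.1406] rpy [ 3.141  0.    -1.547] F [-0.7 -0.2  2. ] w 0.009
```

View pics/s10.png

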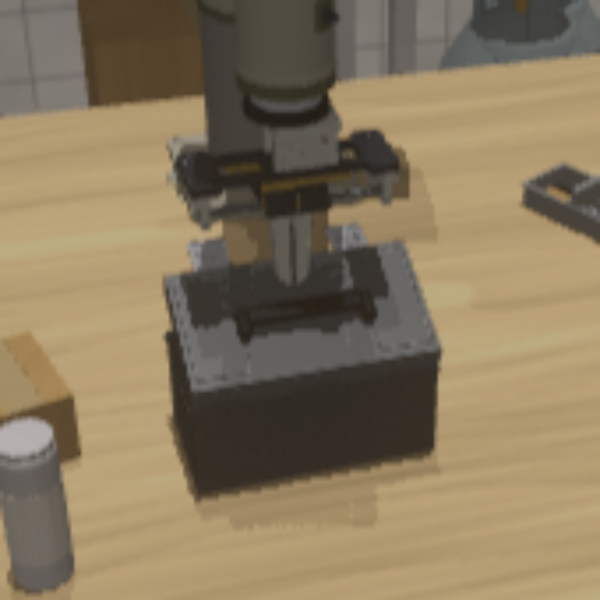

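```bash
python3 -m handwheel '0 0.06 0.08 0 0 0; 0 0.06 0.08 0 0 0; 0 0.06 0.08 0 0 0; 0 0.05 0.07 0 0 0; 0 0.05 0.07 0 0 0; 0 0.05 0.07 0 0 0; 0 0.04 0.07 0 0 0; 0 0.04 0.06 0 0 0; 0 0.03 0.05 0 0 0; 0 0.03 0.05 0 0 0'
python3 -m handwheel '0 0.02 0.05 0 0 0; 0 0.02 0.04 0 0 0; 0 0.02 0.04 0 0 0; 0 0.02 0.04 0 0 0; 0 0.01 0.03 0 0 0; 0 0 0.03 0 0 0; 0 0 0.03 0 0 0; 0 0 0.03 0 0 0; 0 0 0.02 0 0 0; 0 0 0 0 0 0'
```

```text
clock: 20.37
position: [0.4984, -0.0768, 0.1138]
tool_rot: [-3.142, 0.0, -1.547]
force: [0.3, 0.1, 0.7]
gripper_width: 0.003
clock: 21.2
position: [0.4948, -0.0769, 0.102]
tool_rot: [3.141, -0.0, -1.547]
force: [-3.7, 0.8, 6.6]
gripper_width: 0.005
```

```bash
python3 -m handwheel '0 0 0.03 0 0 0; 0 0 0.03 0 0 0; 0 0 0.02 0 0 0; 0 0 0 0 0 0; 0 0 0 0 0 0; 0 0 0 0 0 0; 0 0 0 0 0 0; 0 0 0 0 0 0; 0 0 0 0 0 0; 0 0 0 0 0 0'
python3 - <<'E'
from fit import *
s=st()
c=viewer.capture("wrist"); P=wcloud(c); cv2.imwrite("pics/w11.png",c["image"][:,:,::-1]); np.savez("w11.npz",**c)
Q=P.reshape(-1,3);Q=Q[np.isfinite(Q).all(1)]
t=Q[(abs(Q[:,2]-.13)<.012)&(abs(Q[:,0]-.535)<.063)&(abs(Q[:,1]+.074)<.11)]
A=np.c_[t[:,:2]-[.535,-.074],np.ones(len(t))];k=np.linalg.lstsq(A,t[:,2],rcond=None)[0]; t=t[abs(A@k-t[:,2])<.004];A=np.c_[t[:,:2]-[.535,-.074],np.ones(len(t))];print(len(t),np.linalg.lstsq(A,t[:,2],rcond=None)[0].round(4))
c=viewer.capture("scene"); cv2.imwrite("pics/s11.png",cv2.resize(c["image"][150:270,220:340,::-1],(600,600))); P=cloud(c)
Q=P.reshape(-1,3);Q=Q[np.isfinite(Q).all(1)]
t=Q[(abs(Q[:,2]-.13)<.012)&(abs(Q[:,0]-.55)<.05)&(abs(Q[:,1]+.074)<.11)]
A=np.c_[t[:,:2]-[.535,-.074],np.ones(len(t))];k=np.linalg.lstsq(A,t[:,2],rcond=None)[0]; t=t[abs(A@k-t[:,2])<.006];A=np.c_[t[:,:2]-[.535,-.074],np.ones(len(t))];print(len(t),np.linalg.lstsq(A,t[:,2],rcond=None)[0].round(4))
E
```

```text
clock: 22.03
position: [0.495, -0.0769, 0.1018]
tool_rot: [-3.141, -0.0, -1.547]
force: [-16.6, 3.0, 30.2]
gripper_width: 0.004
t22.03 pos [ 0.495  -0.0769  0.1018] rpy [-3.141 -0.    -1.547] F [-16.6   3.   30.2] w 0.004
58773 [-0.0023 -0.0003  0.1313]
1029 [-0.0245 -0.0012  0.1303]
```

View pics/w11.png

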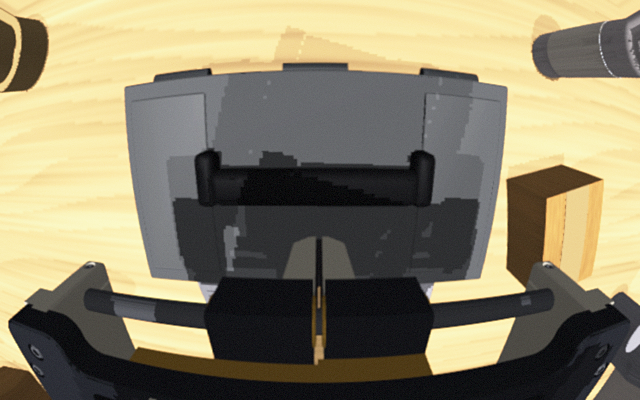

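View pics/s11.png

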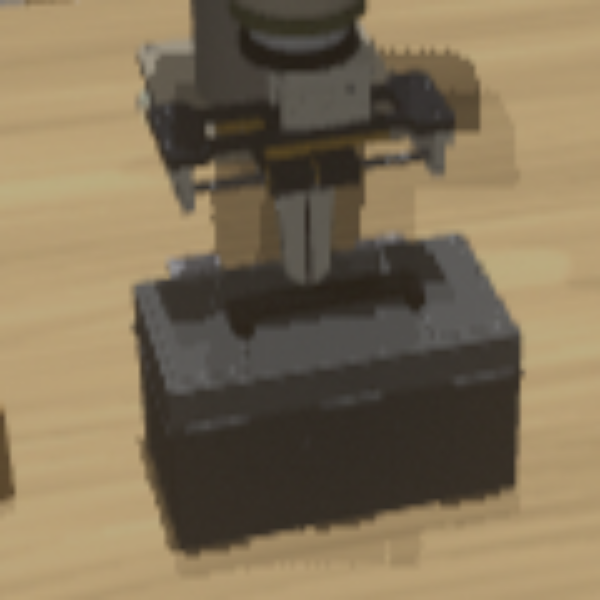

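The lid is shut: its top is level at 0.130 and it stops hard at 30 N. Next I'll retract and go to the left latch.

```bash
python3 -m handwheel '0 0 -0.1 0 0 0; 0 0 -0.2 0 0 0; 0 0 -0.4 0 0 0; 0 0 -0.5 0 0 0; -0.2 0.2 -0.3 0 0 0; -0.3 0.25 0 0 0 0; -0.4 0.3 0 0 0 0; -0.4 0.3 0 0 0 0; -0.3 0.2 0 0 0 0; -0.1 0.05 0 0 0 0'
python3 - <<'E'
from fit import *
s=st(); to_tool(s,[.442,-.008,.11],[np.pi,0,-1.549]); print(s["ft_torque"])
c=viewer.capture("wrist"); P=wcloud(c); cv2.imwrite("pics/w12.png",c["image"][:,:,::-1]); np.savez("w12.npz",**c)
Q=P.reshape(-1,3);Q=Q[np.isfinite(Q).all(1)]
for nm,y in (("L",-.008),("R",-.144)):
    q=Q[(abs(Q[:,1]-y)<.017)&(Q[:,0]<.47)&(Q[:,0]>.40)&(Q[:,2]>.03)&(Q[:,2]<.14)]
    print(nm,len(q)); 
    if len(q)>20: print(np.percentile(q,[2,50,98],axis=0).round(4).tolist(),np.polyfit(q[:,0],q[:,2],1))
t=Q[(abs(Q[:,2]-.13)<.012)&(abs(Q[:,0]-.535)<.063)&(abs(Q[:,1]+.074)<.11)]
A=np.c_[t[:,:2]-[.535,-.074],np.ones(len(t))];k=np.linalg.lstsq(A,t[:,2],rcond=None)[0]; t=t[abs(A@k-t[:,2])<.004];A=np.c_[t[:,:2]-[.535,-.074],np.ones(len(t))];print(len(t),np.linalg.lstsq(A,t[:,2],rcond=None)[0].round(4))
E
```

```text
clock: 22.97
position: [0.4405, -0.0088, 0.1585]
tool_rot: [3.141, 0.001, -1.546]
force: [-0.5, 0.4, 0.6]
gripper_width: 0.003
t22.97 pos [ 0.4405 -0.0088  0.1585] rpy [ 3.141e+00  1.000e-03 -1.546e+00] F [-0.5  0.4  0.6] w 0.003
shift units [-0.019 -0.039  1.212]  mm [-0.7 -1.6 48.5]  rot units [0.0001 0.0002 0.0014] deg [0.01 0.03 0.17]
[ 0.03191702  0.00656943 -0.03592723]
L 1959
[[0.4236, -0.0243, 0.1066], [0.4466, -0.0079, 0.1137], [0.4695, 0.0083, 0.1308]] [ 0.3811559  -0.05603878]
R 1473
[[0.426, -0.1602, 0.1137], [0.4472, -0.143, 0.1167], [0.467, -0.1274, 0.1195]] [0.10450589 0.06995257]
38817 [-0.0004  0.0016  0.1313]
```

View pics/w12.png

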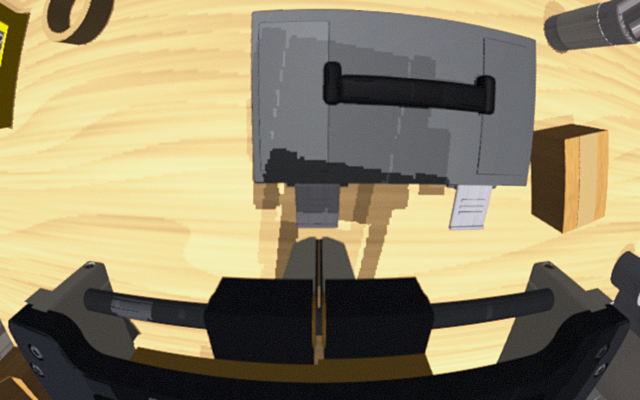

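```bash
python3 -m handwheel '0 0 0.3 0 0 0; 0 0 0.4 0 0 0; 0 0 0.4 0 0 0; 0 0 0.3 0 0 0; 0 0 0.15 0 0 0; 0 0 0.1 0 0 0; 0 0 0.1 0 0 0; 0 0 0.1 0 0 0; 0 0 0.1 0 0 0; 0 0 0.1 0 0 0'
python3 -m handwheel '0 0 0.1 0 0 0; 0 0 0.1 0 0 0; 0 0 0.1 0 0 0; 0 0 0.1 0 0 0; 0 0 0.1 0 0 0; 0 0 0.1 0 0 0; 0 0 0.05 0 0 0; 0 0 0 0 0 0; 0 0 0 0 0 0; 0 0 0 0 0 0'
```

```text
clock: 23.85
position: [0.4419, -0.0103, 0.0767]
tool_rot: [-3.141, -0.0, -1.547]
force: [-1.3, -1.9, 2.2]
gripper_width: 0.005
clock: 24.68
position: [0.441, -0.0101, 0.0502]
tool_rot: [3.141, 0.0, -1.547]
force: [-2.0, 0.3, -1.4]
gripper_width: 0.002
```

```bash
python3 -m handwheel '0 -0.02 0 0 0 0; 0 -0.02 0 0 0 0; 0 -0.02 0 0 0 0; 0 -0.02 0 0 0 0; 0 -0.02 0 0 0 0; 0 -0.02 0 0 0 0; 0 -0.02 0 0 0 0; 0 0 0 0 0 0; 0 0 0 0 0 0; 0 0 0 0 0 0'
```

```text
clock: 25.52
position: [0.4457, -0.0099, 0.0496]
tool_rot: [3.139, 0.0, -1.547]
force: [-4.9, -0.6, -3.3]
gripper_width: 0.006
```

```bash
python3 -m handwheel '0 -0.02 0 0 0 0; 0 -0.02 0 0 0 0; 0 -0.02 0 0 0 0; 0 -0.02 0 0 0 0; 0 0 0 0 0 0; 0 0 0 0 0 0; 0 0 0 0 0 0; 0 0 0 0 0 0; 0 0 0 0 0 0; 0 0 0 0 0 0'
```

```text
clock: 26.35
position: [0.4456, -0.0099, 0.0494]
tool_rot: [3.132, 0.0, -1.547]
force: [-23.1, -0.6, 12.4]
gripper_width: 0.004
```

```bash
python3 -m handwheel '0 0.1 0 0 0 0; 0 0.15 0 0 0 0; 0 0.25 0 0 0 0; 0 0.3 0 0 0 0; 0 0.2 -0.2 0 0 0; 0 0 -0.4 0 0 0; 0 0 -0.5 0 0 0; 0.1 0 -0.5 0 0 0; 0.4 -0.1 -0.5 0 0 0; 0.6 -0.3 -0.3 0 0 0'
python3 - <<'E'
from fit import *
s=st(); to_tool(s,[.4445,-.143,.11],[np.pi,0,-1.549])
c=viewer.capture("wrist"); P=wcloud(c); cv2.imwrite("pics/w13.png",c["image"][:,:,::-1])
Q=P.reshape(-1,3);Q=Q[np.isfinite(Q).all(1)]
for y0,y1 in ((-.02,.008),(-.07,-.04)):
  for z in np.arange(.06,.135,.01):
    q=Q[(Q[:,1]>y0)&(Q[:,1]<y1)&(Q[:,0]<.49)&(Q[:,0]>.40)&(abs(Q[:,2]-z)<.005)]
    print(y0,round(z,3),len(q),np.percentile(q[:,0],[5,50,95]).round(4) if len(q)>3 else '')
E
```

```text
clock: 27.18
position: [0.4284, -0.054, 0.1496]
tool_rot: [-3.137, -0.001, -1.545]
force: [0.1, -0.2, 0.3]
gripper_width: 0.004
t27.18 pos [ 0.4284 -0.054   0.1496] rpy [-3.137e+00 -1.000e-03 -1.545e+00] F [ 0.1 -0.2  0.3] w 0.004
shift units [ 2.233 -0.34   0.992]  mm [ 89.3 -13.6  39.7]  rot units [-0.0023 -0.0003  0.0021] deg [-0.28 -0.03  0.25]
-0.02 0.06 0 
-0.02 0.07 0 
-0.02 0.08 0 
-0.02 0.09 0 
-0.02 0.1 0 
-0.02 0.11 248 [0.456  0.4588 0.464 ]
-0.02 0.12 124 [0.4603 0.4621 0.4643]
-0.02 0.13 1185 [0.469  0.4793 0.4892]
-0.07 0.06 0 
-0.07 0.07 0 
-0.07 0.08 0 
-0.07 0.09 0 
-0.07 0.1 0 
-0.07 0.11 0 
-0.07 0.12 0 
-0.07 0.13 1237 [0.4705 0.4798 0.4889]
```

View pics/w13.png

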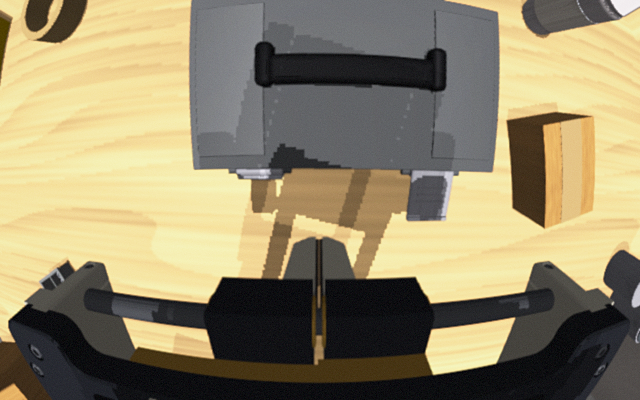

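No part of the left flap shows below z=0.105 beyond the lid edge, so it is flat, i.e. home. At 0.15 rad it would still show. Next is the right latch.

```bash
python3 -m handwheel '0.2 0 0 0 0 0; 0.4 -0.05 0 0 0 0; 0.5 -0.08 0 0 0 0; 0.5 -0.08 0 0 0 0; 0.4 -0.08 0 0 0 0; 0.2 -0.05 0 0 0 0; 0 0 0.2 0 0 0; 0 0 0.4 0 0 0; 0 0 0.4 0 0 0; 0 0 0.2 0 0 0'
python3 - <<'E'
from h import *
s=st(); to_tool(s,[.4445,-.143,.05],[np.pi,0,-1.549])
E
```

```text
clock: 28.07
position: [0.4414, -0.1406, 0.0956]
tool_rot: [3.139, 0.002, -1.547]
force: [0.7, 0.0, -0.6]
gripper_width: 0.003
t28.07 pos [ 0.4414 -0.1406  0.0956] rpy [ 3.139e+00  2.000e-03 -1.547e+00] F [ 0.7  0.  -0.6] w 0.003
shift units [ 0.064 -0.08   1.14 ]  mm [ 2.6 -3.2 45.6]  rot units [0.0013 0.0008 0.0011] deg [0.16 0.1  0.13]
```

```bash
python3 -m handwheel '0.03 -0.05 0.1 0 0 0; 0.02 0 0.1 0 0 0; 0 0 0.12 0 0 0; 0 0 0.12 0 0 0; 0 0 0.12 0 0 0; 0 0 0.12 0 0 0; 0 0 0.12 0 0 0; 0 0 0.12 0 0 0; 0 0 0.12 0 0 0; 0 0 0.1 0 0 0'
python3 -m handwheel '0 -0.02 0 0 0 0; 0 -0.02 0 0 0 0; 0 -0.02 0 0 0 0; 0 -0.02 0 0 0 0; 0 -0.02 0 0 0 0; 0 -0.02 0 0 0 0; 0 -0.02 0 0 0 0; 0 0 0 0 0 0; 0 0 0 0 0 0; 0 0 0 0 0 0'
```

```text
clock: 28.9
position: [0.4446, -0.1441, 0.0524]
tool_rot: [3.141, 0.0, -1.547]
force: [-4.1, 0.5, 4.0]
gripper_width: 0.005
clock: 29.73
position: [0.4486, -0.1437, 0.0514]
tool_rot: [3.138, 0.001, -1.547]
force: [-5.6, -1.0, -3.5]
gripper_width: 0.004
```

```bash
python3 -m handwheel '0 -0.02 0 0 0 0; 0 -0.02 0 0 0 0; 0 -0.02 0 0 0 0; 0 -0.02 0 0 0 0; 0 0 0 0 0 0; 0 0 0 0 0 0; 0 0 0 0 0 0; 0 0 0 0 0 0; 0 0 0 0 0 0; 0 0 0 0 0 0'
python3 -m handwheel '0 0.1 0 0 0 0; 0 0.15 0 0 0 0; 0 0.25 0 0 0 0; 0 0.3 0 0 0 0; 0 0.3 -0.2 0 0 0; 0 0.3 -0.4 0 0 0; -0.3 0.3 -0.5 0 0 0; -0.4 0.3 -0.5 0 0 0; -0.4 0.3 -0.5 0 0 0; -0.5 0.2 -0.5 0 0 0'
python3 - <<'E'
from fit import *
s=st()
c=viewer.capture("wrist"); P=wcloud(c); cv2.imwrite("pics/w14.png",c["image"][:,:,::-1])
print("cam",np.linalg.inv(c["world_to_cam"])[:3,3])
Q=P.reshape(-1,3);Q=Q[np.isfinite(Q).all(1)]
for nm,y0,y1 in (("L",-.02,.008),("R",-.155,-.13)):
  for z in np.arange(.06,.135,.01):
    q=Q[(Q[:,1]>y0)&(Q[:,1]<y1)&(Q[:,0]<.49)&(Q[:,0]>.40)&(abs(Q[:,2]-z)<.005)]
    if len(q)>3: print(nm,round(z,3),len(q),np.percentile(q[:,0],[5,50,95]).round(4))
t=Q[(abs(Q[:,2]-.13)<.012)&(abs(Q[:,0]-.535)<.063)&(abs(Q[:,1]+.074)<.11)]
A=np.c_[t[:,:2]-[.535,-.074],np.ones(len(t))];k=np.linalg.lstsq(A,t[:,2],rcond=None)[0]; t=t[abs(A@k-t[:,2])<.004];A=np.c_[t[:,:2]-[.535,-.074],np.ones(len(t))];print(len(t),np.linalg.lstsq(A,t[:,2],rcond=None)[0].round(4))
c=viewer.capture("top"); cv2.imwrite("pics/t14.png",c["image"][:,:,::-1])
E
```

```text
clock: 30.57
position: [0.4484, -0.1437, 0.0511]
tool_rot: [3.131, 0.001, -1.547]
force: [-25.2, -2.7, 8.6]
gripper_width: 0.003
clock: 31.4
position: [0.3518, -0.0821, 0.1581]
tool_rot: [-3.14, -0.0, -1.548]
force: [0.8, 0.7, 0.6]
gripper_width: 0.006
t31.40 pos [ 0.3518 -0.0821  0.1581] rpy [-3.14  -0.    -1.548] F [0.8 0.7 0.6] w 0.006
cam [ 0.43610246 -0.08096817  0.35321605]
L 0.07 58 [0.4538 0.4546 0.4554]
L 0.08 4 [0.4551 0.4553 0.4556]
L 0.09 30 [0.4541 0.4547 0.4553]
L 0.1 63 [0.4543 0.4553 0.4559]
L 0.11 423 [0.4556 0.4602 0.4674]
L 0.12 171 [0.4602 0.4633 0.4678]
L 0.13 1101 [0.468  0.4784 0.4888]
R 0.07 81 [0.4563 0.4574 0.4586]
R 0.08 6 [0.4582 0.4583 0.4652]
R 0.09 28 [0.4571 0.4578 0.4583]
R 0.1 44 [0.4575 0.4581 0.4587]
R 0.11 404 [0.4585 0.4629 0.4706]
R 0.12 153 [0.4631 0.466  0.4708]
R 0.13 900 [0.4708 0.4799 0.489 ]
17316 [0.0148 0.0002 0.1319]
```

View pics/w14.png

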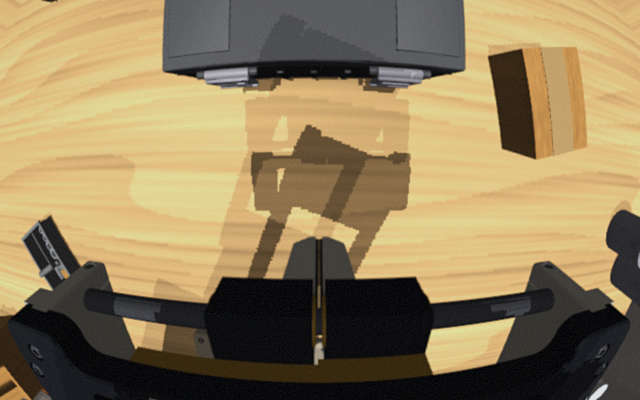

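View pics/t14.png

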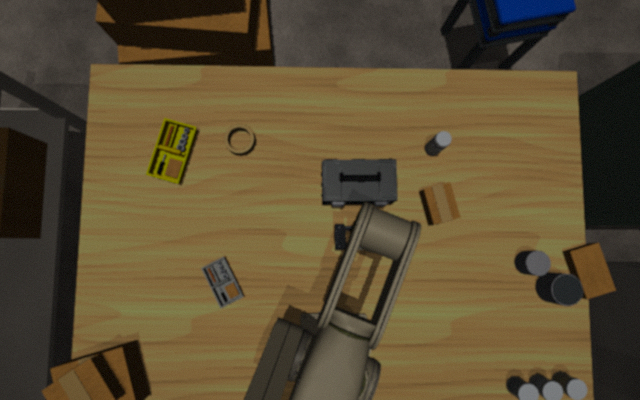

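The wrist cloud shows both flaps vertical, leaning about 0.02 rad, where an unclicked flap would spring back to 0.15. The lid top is at 0.13, and the carton, can and tape are where they were. I'm handing in.

Run:
```python
from h import *
st(); print(order.finish_job())
```

```text
t31.50 pos [ 0.3542 -0.0814  0.1609] rpy [-3.134e+00 -2.000e-03 -1.545e+00] F [ 0.6 -0.1  0.7] w 0.003
the job is handed in; nothing more can be done
None
```

The job is handed in at 31.5 s: the larger grey tray is back in the toolbox, the lid is shut, and both front latches are snapped home. No verdict was reported, so this rests on my own checks.

- **Tray:** I carried it upright by its grip bar, tilted about 2.7° according to the wrist camera. I set it on the ledges under light force and released it. Its lip then measured 0.094 m, as expected when seated, and level to about 0.01.
- **Lid:** I swept it down slowly until it stopped at a hard contact of 30 N, before touching the latches. Its top then read 0.130–0.131 m. The final wrist view put it at 0.132 m with a 0.015 slope, though that was a grazing view with fewer points.
- **Latches:** I pressed them left, then right, with 23–25 N against a firm stop. In the last view both flaps lean only about 0.02 rad; an unclicked flap would have sprung back to 0.15.
- **Other items:** The carton, spray can and tape look unmoved in the last top view, compared by eye. The arm was clear of everything at the end.

**First grasp:** It closed on air above the bar without disturbing anything. The fingers really end about 28 mm short of the reported tool point; I measured that offset and used it from then on.

**Sensor disagreement:** With the lid shut, the scene camera gave it a slope of -0.0245, while the wrist camera gave -0.002.

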